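# Fit a roller on its axle stub and hold its retaining clip spread at the groove

## Robot

A 6-joint arm with a two-finger parallel gripper is mounted at the origin on a cart in front of the work surface, level with it; the furniture and walls round the work are solid. World frame = base frame: x ahead of the robot, y to its left, z up, the work surface at z = 0. Lengths are in m, angles in degrees, forces in N, time in s.
With the tool pointing down it reaches from about 0.4 to 0.825 m from the base axis. Payload 7 kg.
Tool frame: the origin (TCP) lies between the finger pads; the fingertips stand 25 mm ahead of it and the grasp point (between the pads) lies 6 mm ahead of it; z points along the fingers, y is the line along which they close (so a half turn about z gives the same grasp; the last joint's range is limited). The gripper opens to 88 mm and grips with 3 to 60 N. Pads are 19 mm wide; open, the fingers measure 130 mm over their backs; the gripper's body (78 mm by 193 mm) begins 47 mm behind the grasp point.
Start: joints at [-51.102, 20.546, 0.682, 0, -70.136, -16.507], TCP at [0.257, -0.624, 0.252] pointing down, gripper open.
Joint ranges: [-176.03, 176.03], [-82.01, 121.73], [-58.28, 71.71], [-173.87, 95.51], [-174.79, -0.11], [-173.66, 173.66]. Speed limits (degrees/s): [136.94, 136.94, 172.46, 180, 180, 180].

## Interface

Orientations are given as [roll, pitch, yaw] about the fixed x, y, z axes, in that order (R = Rz(yaw) Ry(pitch) Rx(roll)).
In Python, from plant import ctrl gives the robot as it stands.
- The arm moves only by the tool drive_effector, called as name(argument=value, ...) on one line, values as JSON. Schema: {"type":"object","properties":{"plan":{"type":"array","items":{"type":"number"},"minItems":5,"maxItems":40},"only":{"type":"string"},"quiet":{"type":"boolean"},"lines":{"type":"string"}},"required":["plan"],"additionalProperties":false}. plan is one flat list of numbers that holds 1 to 8 rows one after another, with no inner brackets; each row has 5 numbers: dx, dy, dz in m, then a turn about the tool's z in degrees, then the finger opening in m; each row is the pose to reach, as a shift and turn from the pose commanded when the call began, along the tool's axes at that moment; what a row does not reach only later rows make up. A row lasts 1/8 s, in which the tool goes at most 0.0625 m and 10.7 degrees, less where a joint would pass 70% of its speed; a pose out of reach is approached as far as the arm can. The fingers move at their own pace and stop on an object; the grip force is fixed at half the most. Time passes only in rows, so rows that do not move let the fingers close. The tool returns the time, the measured TCP pose, the force, the opening and the grip force at its end. only (a regular expression) keeps the lines of the reply that match it, lines (a string "A,B") keeps lines A to B, and quiet returns only ok. Input that does not fit is refused with a message, and nothing moves.
- ctrl.get_obs(): the state, without advancing time (a new reading comes with each control period).
- ctrl.snapshot(name): name is "scene" or "top" or "wrist"; returns a dict with "frame" (400x640x3 uint8, red, green, blue), "z_map" (400x640 float32, m along the optical axis (not along the pixel's ray), 0 where there is no reading), "fovy" (degrees; the focal length in pixels is half the picture's height over the tangent of half this angle, whatever the lens; pixels are square), "cx", "cy" (the principal point, pixels), "R" (3x3) and "t" (3): a world point X has camera coordinates R X + t; the wrist camera has in their place "T_tool_cam" (4x4, takes a point from camera to tool coordinates, whose origin is the TCP and whose axes are the flange's). Camera axes: x right, y down, z forward; pixel columns grow to the right and rows downward; lengths in m; the calibration is good to about 2 mm. A picture is of the moment at which its call begins: read the wrist's pose just before it.
- ctrl.close_job(): hands the job in; it is judged then, once.
The state is a dict: "clock": time; "joint_pos": joint angles; "qvel": joint speeds; "tau": joint torques, N m; "tool_pos": TCP position; "orientation": TCP orientation; "force": force on the tool from outside, world axes, zero at the start; "moment": the same for the moment, N m; "opening": finger opening in m; "gripper_force": force on a finger pad.
Only numpy, scipy, OpenCV 4.12 (cv2) and the standard library are available. Lean on these libraries where they do the work, as an engineer would, in place of code of your own. Each camera call takes 0.05 s, during which the arm holds its last target. There are 200 camera calls.

## Task

Thread the black roller onto the upright axle stub, fully home on its shoulder, and let go of it. Then take the red-handled spreading pliers from their holder, spread the brass retaining clip with them, bring it over the end of the axle down to the groove above the roller, and finish there still squeezing the pliers: the clip held level, spread wide open and centred round the groove without resting on the axle or the roller, so that it can be checked before it is let go. Do not take the clip in the fingers, and leave the polish tin and the carton where they are.

Things in the scene. Friction and masses are not known exactly. Their poses are not given: they have to be found in the camera images.
- axle: upright steel axle stub on a fixed 80x80x10 mm blue flange (place varies). Origin: centre of the flange's underside, z up. Heights above it: shoulder 44 mm diameter, 10 to 16 mm (its top is the roller's seat); journal 28 mm diameter, 16 to 44.5 mm; groove 24 mm diameter, 44.5 to 54.5 mm; end land 28 mm diameter, 54.5 to 68 mm, with 2.5 mm chamfer
- groove (a point): point on the axle's axis at mid height of the groove, 49.5 mm above the underside of the flange
- roller: loose black roller with an orange band and a brass bush ring on top, 54 mm outer diameter, 26 mm high, through bore 31 mm, 0.12 kg, standing on the trolley with its bore upright. Origin: centre of its underside, z along the bore
- pliers: loose spreading pliers with two flat red handles, 0.14 kg, 113 mm tall, upright, tips down, in the holder; lift straight up. Origin: midway between the tips, at their lower end; z up, y the line along which handles and tips move. Two crossed halves slide in dark cheek plates (z 44 to 64 mm, 26 mm along y): squeezing the handles together moves the tips apart by as much, against a spring
- pliers_grip (a point): best gripping point, midway between the handles, 92 mm above the tips' ends. Handles: z 71 to 113 mm, 18 mm wide along x, 60 mm over their outer faces released; squeezed 22 mm to a hard stop 38 mm. Force on each handle 7 N to begin, about 16 N at the stop with the clip on. Closing fingers swing a few mm forward and carry the pliers down with them unless the arm rises to match
- pliers_tip (a point): midway between the tips, 2.25 mm above their ends (half their length). Tips: 8 mm along x, 4.5 mm long, over their outer faces 10 mm released and 32 mm at the stop. Above each tip a 4 mm high shoulder stands out 4 mm beyond its outer face; brought down on top of the clip's lugs, it keeps the clip from sagging. Best carried gently
- holder: fixed aluminium holder for the pliers, 50 mm high on a 70 x 60 mm dark foot, with a 16 x 24 mm pocket for the pliers' legs; the cheek plates rest on its top, so the tips hang 6 mm above the trolley. Origin: centre of its underside
- clip: loose brass C-shaped retaining ring, 0.022 kg, 5 mm thick, lying flat over its stand's spigot; relaxed 27 mm inner, 37 mm outer diameter. Origin: centre of the relaxed ring, on its underside; z up, +x from the centre to the ring's closed back. The two ends are lugs reaching out in -x to x = -28 mm, with the gap between them about y = 0
- clip_gap (a point): middle of the gap between the clip's lugs, x = -21 mm in the clip's frame, mid thickness: the pliers' tips go here and push the lugs apart along y. Relaxed gap: 15.5 mm here, 13.5 mm 4 mm farther out, 17.4 mm 4 mm farther in. The ring springs back on the tips with 5 N at first, 8 N at full spread, where the lugs' inner faces are parallel; friction then carries it
- clip_center (a point): centre of the space inside the spread clip, at mid thickness (x = -1.3 mm, z = 2.5 mm in the clip's frame): with the pliers at their stop an axle of 28 mm diameter centred here has about 2 mm clearance all round
- lug_l (a point): point on the inner face of the clip's lug on the +y side, mid thickness, where the tip pushes (x = -21 mm)
- lug_r (a point): the same on the lug on the -y side; the two points are 15.5 mm apart relaxed and about 32 mm with the pliers at their stop; 29 mm or more counts as spread wide open (the ring clears the 28 mm axle)
- clip_stand: fixed stand for the clip: dark foot 80 x 74 x 6 mm, grey block 56 x 54 mm with its flat top at 35 mm, on which the clip lies, lugs and all, with a 22 mm spigot 7 mm high inside the clip. Origin: under the spigot's axis, on the underside; the block reaches from x = -32 to +24 mm
- polish_tin: brown round polish tin, 58 mm diameter, 26 mm high, a bystander: leave alone. Origin: centre of its underside
- carton: pale small carton, 44 x 56 x 36 mm, a bystander: leave alone. Origin: centre of its underside
- tool_tumbler: fixed glass of upright hand tools (scissors, files) in the middle of the trolley, about 100 mm across and 190 mm tall: keep the arm and what it carries above or clear of it. Origin: centre of its underside

How it is judged:
By the outcome, as a careful person would: the job done as asked, in the order asked, and still so for the second after the job is handed in, while the arm keeps its last pose, push and grip.
It also fails if it takes over 72 s, if anything falls off the work surface, if the arm or the gripper's body presses on something with over 40 N, if the wrist force passes 120 N, or if a joint passes its speed limit or range.

## Working session

There is one attempt and no reset: what is moved stays moved. The work goes in short steps, Python scripts to look and compute and a tool call to move; the robot and the scene stay as the last step left them, time stands still between calls to the robot, and variables do not carry over. Pictures are saved under pics/ and viewed, at most 10 in all, crops included, and the job is handed in when it is done.

```bash
ls; mkdir -p pics
```

Create h.py:
```python
import numpy as np,cv2
from plant import ctrl
from scipy.spatial.transform import Rotation as Ro
def f(s): return 200/np.tan(np.radians(s['fovy'])/2)
def save(s,n): cv2.imwrite('pics/'+n+'.png',s['frame'][:,:,::-1])
def pose():
    o=ctrl.get_obs(); return Ro.from_euler('xyz',o['orientation'],degrees=True).as_matrix(),np.array(o['tool_pos'])
def snap(name):
    R,p=pose(); s=ctrl.snapshot(name)
    if name=='wrist':
        T=np.array(s['T_tool_cam']); A=R@T[:3,:3]; c=p+R@T[:3,3]
    else: A=np.array(s['R']).T; c=-A@np.array(s['t'])
    s['A']=A;s['c']=c;return s
def cloud(s):
    v,u=np.mgrid[:400,:640]; z=s['z_map']; k=f(s)
    P=np.stack([(u-s['cx'])/k*z,(v-s['cy'])/k*z,z],-1)
    P=P@s['A'].T+s['c']; P[z<=0]=np.nan; return P
def ray(s,u,v,h):
    d=s['A']@np.array([(u-s['cx'])/f(s),(v-s['cy'])/f(s),1]); return s['c']+d*(h-s['c'][2])/d[2]
```

Run:
```python
from h import *
for n in('top','scene'):
    s=snap(n);save(s,n);print(n,s['fovy'],s['c'].round(3),s['A'].round(2).tolist())
    np.savez('pics/'+n,**{k:s[k] for k in s if k in('frame','z_map','fovy','cx','cy','A','c')})
print(ctrl.get_obs())
```

```text
pics
plant.py
top 54.86034678038205 [ 0.453 -0.023  0.952] [[-0.0, -1.0, 0.08], [-1.0, 0.0, 0.02], [-0.02, -0.08, -1.0]]
scene 42.38827074781996 [1.217 0.511 0.579] [[-0.62, 0.37, -0.69], [0.78, 0.31, -0.54], [0.02, -0.88, -0.48]]
{'clock': 0.1, 'joint_pos': array([-5.10985826e+01,  2.05859276e+01,  6.37855805e-01, -1.89969355e-02,
       -7.01365541e+01, -1.65065675e+01]), 'qvel': array([-0.00089414, -0.09063598,  0.13016901,  0.02783458,  0.0928392 ,
       -0.02133853]), 'tau': array([-1.43230507e-03, -5.84162557e+01,  2.93747842e+01,  7.01533914e+00,
        1.01850060e-02, -6.09446693e-05]), 'tool_pos': array([ 0.2569827 , -0.62371332,  0.25071937]), 'orientation': array([ 1.79913787e+02, -6.92340795e-03, -1.57611613e+02]), 'force': array([-0.46905688, -0.01114905,  0.17125058]), 'moment': array([-0.02295502,  0.01596028, -0.01685473]), 'gripper_force': 0.0, 'opening': 0.08745652320371129}
```

View pics/top.png

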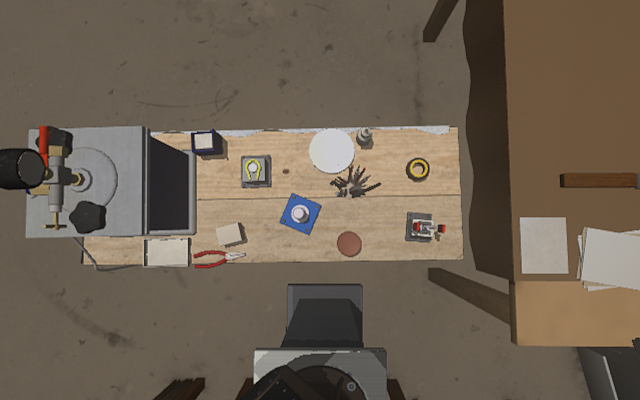

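View pics/scene.png

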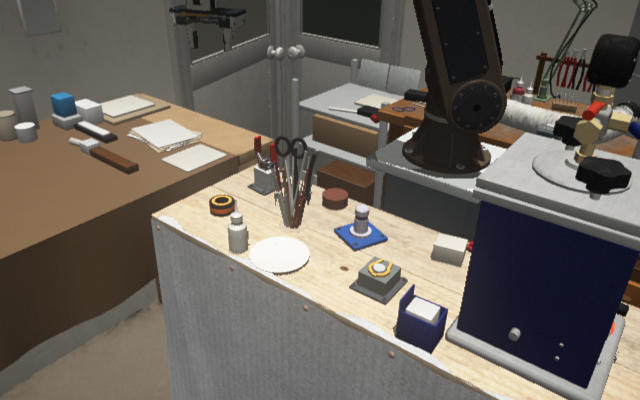

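The top view shows the roller at (418,169), pliers and holder at (420,227), the axle at (300,213), clip and stand at (255,170), the tumbler at (355,182), tin (349,243) and carton (231,234). The scene view agrees with this.

Create m.py:
```python
from h import *
for n in('top','scene'):
    s=dict(np.load('pics/'+n+'.npz')); P=cloud(s); s['P']=P
    hsv=cv2.cvtColor(s['frame'],cv2.COLOR_RGB2HSV); H,S,V=cv2.split(hsv)
    ok=np.isfinite(P[...,0])&(P[...,0]>.25)&(P[...,0]<.75)&(P[...,1]>-.4)&(P[...,1]<.4)
    X=np.nan_to_num(P)
    def rep(name,m):
        m=(m&ok).astype(np.uint8); k,l,st,c=cv2.connectedComponentsWithStats(m)
        for i in range(1,k):
            if st[i,4]>12:
                Q=X[l==i]; r=cv2.minAreaRect(Q[:,:2].astype(np.float32)*1000)
                print(n,name,st[i,4],c[i].round(1),'med',np.median(Q,0).round(4),'zr',np.percentile(Q[:,2],[2,98]).round(3),'rect',np.round(r[0],1),np.round(r[1],1),round(r[2],1))
    rep('blue',(H>100)&(H<125)&(S>130)&(V>60))
    rep('yel',(H>18)&(H<35)&(S>130)&(V>120)&(X[...,2]>.005))
    rep('red',((H<6)|(H>174))&(S>150)&(V>80)&(X[...,2]>.005))
    rep('tall40-60',(X[...,2]>.03)&(X[...,2]<.2))
    a=np.median(X[(X[...,2]>-.02)&(X[...,2]<.02)&ok][:,2]);print('table',a)
```

```bash
python3 m.py
python3 -c "
import cv2
s=cv2.imread('pics/top.png');a=[cv2.resize(s[y:y+50,x:x+60],None,fx=6,fy=6,interpolation=cv2.INTER_CUBIC) for x,y in((390,145),(392,203),(270,188),(227,147))]
import numpy as np
cv2.imwrite('pics/c.png',np.vstack([np.hstack(a[:2]),np.hstack(a[2:])]))"
```

```text
top blue 639 [299.8 213.5] med [0.4814 0.0468 0.0112] zr [0.008 0.015] rect [480.4  47.1] [77.6 77.4] 67.7
top yel 74 [252.9 167.9] med [0.5888 0.1569 0.0413] zr [0.037 0.045] rect [587.2 157.5] [34.8 45.8] 89.2
top yel 133 [418.3 167.8] med [ 0.5889 -0.2399  0.0274] zr [0.018 0.03 ] rect [ 588.9 -239.2] [42.1 42.4] 17.2
top red 24 [417.2 226.2] med [ 0.45   -0.213   0.1188] zr [0.055 0.12 ] rect [ 445.9 -216.6] [22.4 12. ] 37.0
top red 20 [443.  228.2] med [ 0.4456 -0.2679  0.1192] zr [0.114 0.123] rect [ 445.6 -268.4] [ 3.5 13. ] 87.3
top red 91 [208.6 253. ] med [0.3843 0.2696 0.0105] zr [0.007 0.014] rect [384.  268.7] [11.8 74.1] 6.0
top red 93 [210.3 264.3] med [0.3553 0.2637 0.0104] zr [0.007 0.013] rect [357.1 264.7] [11.9 77.2] 11.9
top tall40-60 210 [364.1 134.8] med [ 0.6616 -0.1062  0.0586] zr [0.032 0.099] rect [ 664.1 -107.3] [34.4 32.7] 72.0
top tall40-60 615 [204.9 141.4] med [0.6502 0.2695 0.0578] zr [0.032 0.076] rect [652.4 273.7] [48.9 61.5] 4.5
top tall40-60 2603 [172.2 187.6] med [0.5331 0.3166 0.1271] zr [0.033 0.198] rect [535.4 316.8] [183.5   4.1] 1.4
top ta
[... 1493 characters left out ...]
99 [236.9 226.3] med [ 0.6733 -0.1012  0.0557] zr [0.032 0.102] rect [ 669.7 -103.1] [27.4 37.8] 47.7
scene tall40-60 300 [361.1 216.3] med [0.4889 0.0516 0.0536] zr [0.031 0.069] rect [482.9  47.6] [28.1 27. ] 69.3
scene tall40-60 472 [450.4 243.4] med [0.4364 0.2173 0.0358] zr [0.031 0.038] rect [431.1 215.6] [49.9 56. ] 14.4
scene tall40-60 5935 [494.4 289.3] med [0.6236 0.3613 0.1227] zr [0.034 0.197] rect [623.1 360.1] [82.3 18.2] 82.8
scene tall40-60 707 [379.6 270.7] med [0.5939 0.1624 0.0358] zr [0.031 0.043] rect [586.2 157.9] [60.2 55.2] 3.1
scene tall40-60 1604 [420.8 314.6] med [0.6636 0.276  0.054 ] zr [0.031 0.074] rect [651.9 274.3] [51.  61.4] 4.2
table 0.00023965990081353805
```

View pics/c.png

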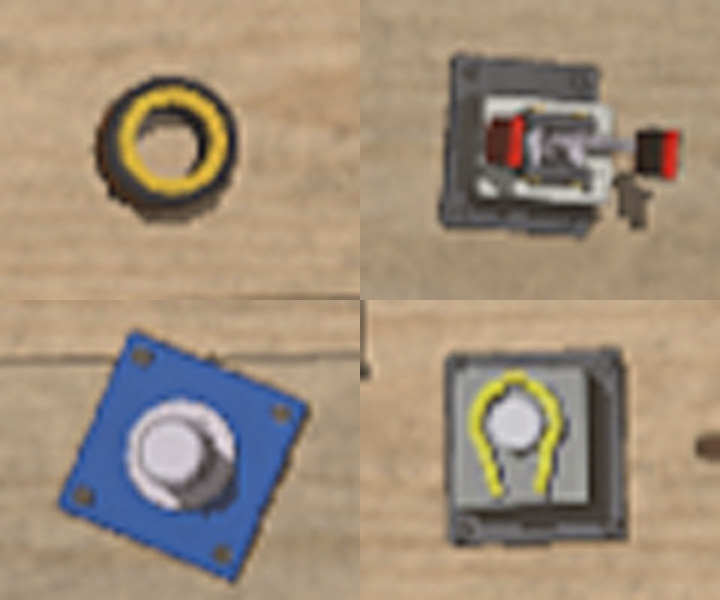

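The crops show the roller with its brass ring, the pliers with handles along world y, the axle, and the clip with its lugs pointing toward world −x. Positions from both views agree. I'm moving over the roller, with the tool turned so its body stays clear of the tumbler.

drive_effector(plan=[-0.453,0.2285,0,67,0.088,-0.453,0.2285,0,67,0.088,-0.453,0.2285,0,67,0.088,-0.453,0.2285,0,67,0.088,-0.453,0.2285,0,67,0.088,-0.453,0.2285,0,67,0.088,-0.453,0.2285,0,67,0.088,-0.453,0.2285,0,67,0.088])

```text
clock: 1.1
tool_pos: [0.5719, -0.2594, 0.2514]
orientation: [-180.0, -0.0, 135.3]
force: [0.6, -0.3, 0.2]
opening: 0.0878
gripper_force: 0.0
```

drive_effector(plan=[0,0,0,0,0.088])

```text
clock: 1.23
tool_pos: [0.5732, -0.2578, 0.2507]
orientation: [-180.0, -0.1, 135.6]
force: [-1.1, -1.0, 0.3]
opening: 0.0874
gripper_force: 0.0
```

Add to h.py:
```python
def delta(target,yaw=None):
    "tool-axis shift and turn to a world TCP target"
    R,p=pose(); o=ctrl.get_obs()['orientation']
    d=R.T@(np.array(target)-p); t=0 if yaw is None else (o[2]-yaw+90)%180-90
    print('pos',p.round(4),'rpy',np.round(o,2),'delta',d.round(4),'turn',round(t,2))
```

Run:
```python
from h import *
s=snap('wrist');save(s,'w1');print(s['T_tool_cam'].round(3).tolist(),s['fovy'],s['c'])
delta([.589,-.24,.25],135)
```

```text
[[-0.0, -0.969, -0.246, 0.067], [1.0, -0.0, 0.001, 0.001], [-0.001, -0.246, 0.969, -0.134], [0.0, 0.0, 0.0, 1.0]] 66.6271006699825 [ 0.5260774  -0.21097505  0.38457468]
pos [ 0.572  -0.2592  0.2507] rpy [-1.7997e+02 -6.0000e-02  1.3558e+02] delta [0.0013 0.0257 0.0007] turn 0.58
```

View pics/w1.png

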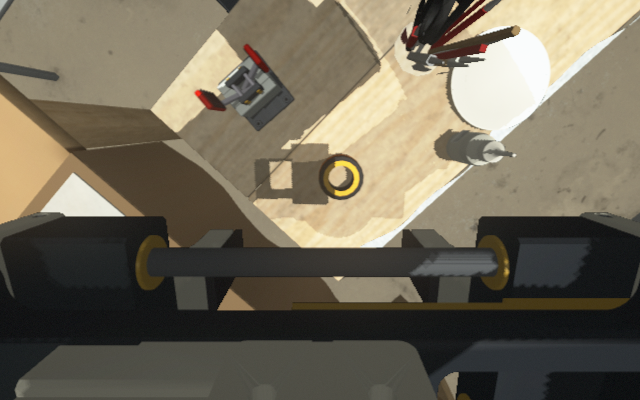

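The wrist view shows the roller ring at (341,176), the pliers' handles at (208,99) and (255,57), and the tumbler at upper right.

Add to h.py:
```python
def comps(s,mask,h,minpx=30,name=''):
    k,l,st,c=cv2.connectedComponentsWithStats(mask.astype(np.uint8)); out=[]
    for i in range(1,k):
        if st[i,4]>=minpx:
            v,u=np.nonzero(l==i); Q=np.array([ray(s,a,b,h)[:2] for a,b in zip(u,v)])*1000
            r=cv2.minAreaRect(Q.astype(np.float32)); e=cv2.minEnclosingCircle(Q.astype(np.float32))
            print(name,st[i,4],c[i].round(1),'mean',Q.mean(0).round(1),'rect',np.round(r[0],1),np.round(r[1],1),round(r[2],1),'circ',np.round(e[0],1),round(e[1],1))
def hsv(s): return cv2.split(cv2.cvtColor(s['frame'],cv2.COLOR_RGB2HSV))
```

Create w.py:
```python
from h import *
s=snap('wrist'); H,S,V=hsv(s); P=cloud(s); X=np.nan_to_num(P)
vv=np.mgrid[:400,:640][0]<215
ring=(H>15)&(H<35)&(S>140)&(V>120)&vv&(X[...,2]>.015)&(X[...,2]<.05)
comps(s,ring,.026,60,'ring')
print(np.median(X[ring],0))
red=((H<8)|(H>172))&(S>150)&(V>70)&vv
comps(s,red&(X[...,2]>.110)&(X[...,2]<.13),.119,20,'redtop')
```

```bash
python3 w.py
```

```text
ring 370 [348.7 178.3] mean [ 592.3 -233.6] rect [ 591.1 -234.4] [32.2 43.5] 46.1 circ [ 587.2 -238.5] 21.8
[ 0.59590545 -0.22994621  0.02707508]
redtop 153 [255.4  54.9] mean [ 449.1 -212.8] rect [ 449.  -212.8] [ 5. 19.] 85.4 circ [ 449.1 -212. ] 9.6
redtop 137 [206.7  99.7] mean [ 444. -267.] rect [ 444.1 -267. ] [ 5.2 19. ] 83.5 circ [ 444.1 -266.7] 9.6
```

drive_effector(plan=[0.0015,0.0255,0.05,0,0.088,0.0015,0.0255,0.11,0,0.088,0.0015,0.0255,0.15,0,0.088,0.0015,0.0255,0.15,0,0.088,0.0015,0.0255,0.15,0,0.088])

```text
clock: 1.95
tool_pos: [0.5885, -0.2431, 0.1034]
orientation: [180.0, 0.1, 135.4]
force: [0.1, 0.0, -0.0]
opening: 0.0872
gripper_force: 0.0
```

Run:
```python
from h import *
delta([.588,-.2395,.028],135)
```

```bash
python3 w.py
```

```text
pos [ 0.5885 -0.2431  0.1034] rpy [1.7996e+02 1.1000e-01 1.3536e+02] delta [0.003  0.0022 0.0754] turn 0.36
ring 204 [301.9 202.7] mean [ 570.7 -244.8] rect [ 570.9 -244.2] [ 8.7 20.7] 16.0 circ [ 572.7 -243.7] 10.7
[ 0.5706466  -0.24453501  0.02710286]
redtop 546 [11.4 79.2] mean [ 451.1 -265.1] rect [ 451.4 -265.8] [13.8  8.3] 0.8 circ [ 451.3 -263.1] 7.0
```

drive_effector(plan=[0.003,0.0022,0.03,0,0.088,0.003,0.0022,0.06,0,0.088,0.003,0.0022,0.074,0,0.088,0.003,0.0022,0.075,0,0.088,0.003,0.0022,0.075,0,0.04,0.003,0.0022,0.075,0,0.04,0.003,0.0022,0.075,0,0.04,0.003,0.0022,0.075,0,0.04])

```text
clock: 3.0
tool_pos: [0.5874, -0.2383, 0.027]
orientation: [180.0, 0.0, 135.4]
force: [-0.6, 1.2, 3.3]
opening: 0.0538
gripper_force: 30.1
```

drive_effector(plan=[0,0,0,0,0.04,0,0,0,0,0.04,0,0,0,0,0.04])

```text
clock: 3.38
tool_pos: [0.5874, -0.2383, 0.027]
orientation: [180.0, 0.0, 135.4]
force: [-1.2, 0.7, 5.9]
opening: 0.0537
gripper_force: 30.0
```

```bash
python3 - <<'E'
from h import *
s=snap('wrist');save(s,'w2')
E
```

```text
(no output)
```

View pics/w2.png

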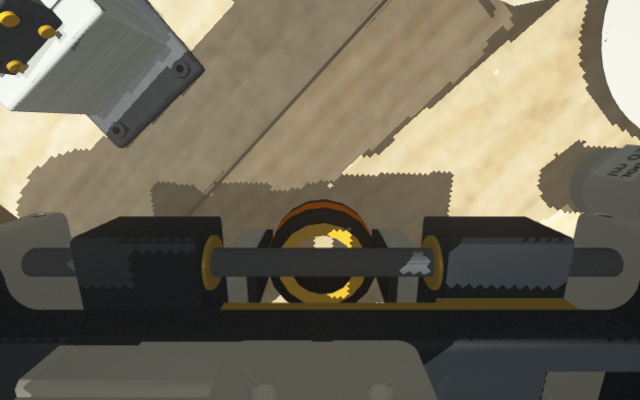

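The roller is held (opening 53.7 mm). Its ring spans columns 273–371, with its near edge at row 222. I'll work out its offset from the tool in this same view.

Run:
```python
from h import *
s=snap('wrist'); R,p=pose()
for u,v in((322,222),(322,303),(273,262),(371,262)): print(u,v,((ray(s,u,v,.026)-p)@R*1000).round(1))
# outer dark top edge near (row ~207?)
g=s['frame'][195:310,322].tolist(); print([(195+i,c) for i,c in enumerate(g)][::2])
```

```text
322 222 [22.2  0.7  1. ]
322 303 [-20.3   0.7   1. ]
273 262 [  2.  -22.9   1. ]
371 262 [ 2.  24.3  1. ]
[(195, [103, 91, 72]), (197, [102, 92, 72]), (199, [72, 65, 52]), (201, [63, 40, 25]), (203, [109, 56, 17]), (205, [110, 57, 16]), (207, [87, 50, 23]), (209, [34, 28, 23]), (211, [34, 31, 23]), (213, [38, 35, 32]), (215, [37, 33, 29]), (217, [35, 31, 27]), (219, [37, 33, 29]), (221, [36, 33, 28]), (223, [72, 59, 32]), (225, [109, 87, 35]), (227, [109, 87, 33]), (229, [109, 87, 37]), (231, [109, 87, 36]), (233, [107, 85, 32]), (235, [151, 127, 79]), (237, [233, 213, 167]), (239, [232, 213, 168]), (241, [231, 214, 169]), (243, [232, 215, 172]), (245, [232, 217, 174]), (247, [173, 156, 125]), (249, [46, 46, 44]), (251, [48, 48, 44]), (253, [49, 49, 47]), (255, [49, 49, 47]), (257, [51, 49, 49]), (259, [50, 50, 48]), (261, [51, 50, 49]), (263, [52, 51, 49]), (265, [51, 50, 48]), (267, [48, 49, 46]), (269, [50, 50, 47]), (271, [48, 47, 45]), (273, [48, 48, 47]), (275, [47, 47, 45]), (277, [29, 27, 24]), (279, [28, 26, 22]), (281, [27, 24, 19]), (283, [27, 25, 18]), (285, [25, 23, 18]), (287, [26, 23, 21]), (289, [26, 24, 19]), (291, [26, 23, 19]), (293, [50, 42, 21]), (295, [107, 83, 33]), (297, [107, 84, 32]), (299, [106, 83, 30]), (301, [107, 84, 33]), (303, [84, 67, 29]), (305, [80, 66, 28]), (307, [79, 64, 27]), (309, [60, 50, 27])]
```

drive_effector(plan=[0,0,-0.06,0,0.04,0,0,-0.12,0,0.04,0,0,-0.18,0,0.04,0,0,-0.24,0,0.04,0,0,-0.245,0,0.04])

```text
clock: 4.1
tool_pos: [0.5892, -0.2389, 0.277]
orientation: [179.7, 0.4, 135.4]
force: [0.0, 0.2, -1.2]
opening: 0.0541
gripper_force: 30.0
```

drive_effector(plan=[0.05,0.03,0,0,0.04,0.1,0.06,0,0,0.04,0.15,0.09,0,0,0.04,0.2,0.12,0,0,0.04,0.2155,0.127,0,0,0.04,0.2155,0.127,0,0,0.04,0.2155,0.127,0,0,0.04])

```text
clock: 4.97
tool_pos: [0.523, 0.0028, 0.2711]
orientation: [-180.0, -0.0, 135.4]
force: [-0.6, 0.7, 0.1]
opening: 0.0542
gripper_force: 30.0
```

```bash
python3 - <<'E'
from h import *
s=snap('wrist');save(s,'w3'); R,p=pose(); P=np.nan_to_num(cloud(s)); H,S,V=hsv(s)
m=(P[...,2]>.06)&(P[...,2]<.08)&(np.hypot(P[...,0]-.481,P[...,1]-.046)<.03)
comps(s,m,.068,30,'land'); print(np.median(P[m],0))
comps(s,(H>100)&(H<125)&(S>130)&(V>50)&(abs(P[...,2]-.01)<.01),.01,300,'flange')
y=(H>18)&(H<36)&(S>110)&(V>90)&(abs(P[...,2]-.04)<.012)
comps(s,y,.04,30,'clip')
delta([.481,.046,.2])
E
```

```text
land 514 [322.2 126.1] mean [478.1  48.4] rect [477.9  48.2] [25.8 27.2] 45.9 circ [478.   48.2] 13.7
[0.47790778 0.04839567 0.06844577]
flange 2517 [323.1 122.6] mean [476.4  51.6] rect [478.7  48.3] [78.1 77.7] 67.3 circ [478.8  48.3] 53.4
clip 470 [455.9 124.4] mean [586.1 160.2] rect [584.9 159.8] [48.7 37.1] 1.9 circ [583.9 159.6] 25.6
pos [0.5232 0.0026 0.2711] rpy [-1.7996e+02 -1.0000e-02  1.3533e+02] delta [0.0605 0.0013 0.0711] turn 0
```

View pics/w3.png

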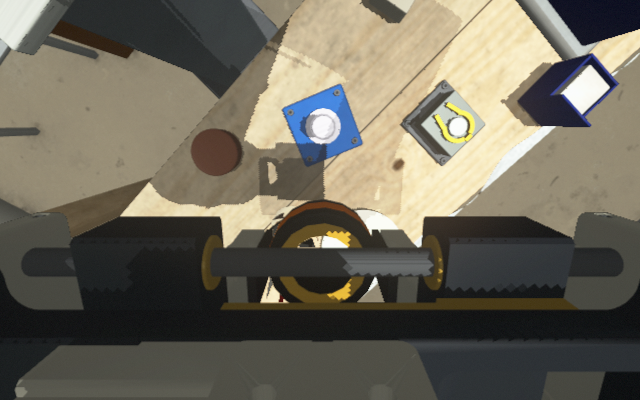

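Axle centre from the wrist camera is about (478,48); the top camera gives (481,46). I'll look again from closer, staying above the tumbler.

drive_effector(plan=[0.022,0.001,0.04,0,0.04,0.022,0.001,0.08,0,0.04,0.022,0.001,0.105,0,0.04,0.022,0.001,0.105,0,0.04,0.022,0.001,0.105,0,0.04])

```text
clock: 5.65
tool_pos: [0.5089, 0.0191, 0.1674]
orientation: [180.0, 0.0, 135.3]
force: [-0.1, 0.7, -0.9]
opening: 0.0546
gripper_force: 30.0
```

```bash
python3 - <<'E'
from h import *
s=snap('wrist'); R,p=pose(); P=np.nan_to_num(cloud(s)); H,S,V=hsv(s)
m=(P[...,2]>.06)&(P[...,2]<.08)&(np.hypot(P[...,0]-.481,P[...,1]-.046)<.03)
comps(s,m,.068,30,'land'); print(np.median(P[m],0))
comps(s,(H>100)&(H<125)&(S>130)&(V>50)&(abs(P[...,2]-.01)<.01),.01,300,'flange')
delta([.4785,.048,.105])
E
```

```text
land 1003 [320.2 155.5] mean [477.9  48.8] rect [477.7  48.4] [26.7 26.5] 45.3 circ [478.   48.7] 13.8
[0.47800044 0.04894596 0.06844998]
flange 3152 [320.2 132. ] mean [466.6  59.8] rect [478.6  48.7] [78.2 78. ] 67.4 circ [478.7  48.8] 53.6
pos [0.509  0.0193 0.1678] rpy [1.7991e+02 6.0000e-02 1.3535e+02] delta [ 0.0419 -0.0011  0.0627] turn 0
```

drive_effector(plan=[0.0422,-0.0013,0,0,0.04,0.0422,-0.0013,0.03,0,0.04,0.0422,-0.0013,0.06,0,0.04,0.0422,-0.0013,0.06,0,0.04,0.0422,-0.0013,0.07,0,0.04,0.0422,-0.0013,0.074,0,0.04,0.0422,-0.0013,0.078,0,0.04,0.0422,-0.0013,0.082,0,0.04])

```text
clock: 6.7
tool_pos: [0.4773, 0.0484, 0.0846]
orientation: [180.0, 0.0, 135.4]
force: [0.0, 0.0, -1.4]
opening: 0.0539
gripper_force: 30.0
```

drive_effector(plan=[0,0,0,0,0.04])

```text
clock: 6.82
tool_pos: [0.477, 0.0483, 0.0844]
orientation: [-180.0, -0.0, 135.4]
force: [1.1, 1.0, -0.2]
opening: 0.0539
gripper_force: 30.0
```

drive_effector(plan=[0,0,0.015,0,0.04,0,0,0.03,0,0.04,0,0,0.038,0,0.04,0,0,0.04,0,0.04,0,0,0.0405,0,0.04,0,0,0.0405,0,0.04])

```text
clock: 7.58
tool_pos: [0.4772, 0.0484, 0.0444]
orientation: [180.0, 0.0, 135.4]
force: [-0.0, -0.4, -0.6]
opening: 0.0542
gripper_force: 30.0
```

drive_effector(plan=[0,0,0.001,0,0.04,0,0,0.001,0,0.04])

```text
clock: 7.82
tool_pos: [0.4772, 0.0484, 0.0432]
orientation: [180.0, 0.0, 135.4]
force: [0.8, -0.2, 0.8]
opening: 0.0541
gripper_force: 30.0
```

drive_effector(plan=[0,0,0,0,0.088,0,0,0,0,0.088,0,0,0,0,0.088,0,0,-0.05,0,0.088,0,0,-0.11,0,0.088,0,0,-0.17,0,0.088,0,0,-0.22,0,0.088,0,0,-0.22,0,0.088])

```text
clock: 8.82
tool_pos: [0.4789, 0.049, 0.2674]
orientation: [179.6, 0.2, 135.4]
force: [-0.1, -0.3, -1.4]
opening: 0.0876
gripper_force: 0.0
```

drive_effector(plan=[-0.04,-0.036,0,-10,0.088,-0.08,-0.072,0,-20,0.088,-0.12,-0.108,0,-30,0.088,-0.16,-0.144,0,-39,0.088,-0.2,-0.18,0,-39,0.088,-0.2195,-0.195,0,-39,0.088,-0.2195,-0.195,0,-39,0.088,-0.2195,-0.195,0,-39,0.088])

```text
clock: 9.82
tool_pos: [0.496, -0.2442, 0.2622]
orientation: [180.0, -0.1, 174.4]
force: [-0.6, 0.9, 0.6]
opening: 0.088
gripper_force: 0.0
```

```bash
python3 - <<'E'
from h import *
s=snap('scene'); P=np.nan_to_num(cloud(s)); H,S,V=hsv(s)
np.savez('pics/s2',frame=s['frame'],z=s['z_map'])
r=np.hypot(P[...,0]-.480,P[...,1]-.048)
m=(r<.028)&(r>.018)&(P[...,2]>.02); print('roller top z',np.percentile(P[m][:,2],[50,90,97]))
s=snap('wrist');save(s,'w4'); P=np.nan_to_num(cloud(s)); H,S,V=hsv(s)
red=((H<8)|(H>172))&(S>150)&(V>60)
comps(s,red&(P[...,2]>.110)&(P[...,2]<.13),.119,20,'redtop')
m=(abs(P[...,2]-.050)<.004)&(np.hypot(P[...,0]-.4465,P[...,1]+.24)<.04); comps(s,m,.05,30,'holdertop')
m=(abs(P[...,2]-.070)<.003)&(np.hypot(P[...,0]-.4465,P[...,1]+.24)<.04); comps(s,m,.07,30,'cheek')
delta([.4465,-.24,.1])
E
```

```text
roller top z [0.03662259 0.04265333 0.04342599]
redtop 98 [289.2 141.4] mean [ 443.  -267.1] rect [ 443.2 -266.8] [ 4.5 16.8] 83.0 circ [ 443.2 -266.8] 8.5
redtop 92 [350.  140.9] mean [ 447.9 -212.8] rect [ 448.  -212.8] [ 3.6 15.9] 85.6 circ [ 448.  -213.2] 8.1
holdertop 557 [317.8 126. ] mean [ 432.5 -241.2] rect [ 436.  -239.6] [50.  21.6] 84.4 circ [ 435.7 -239.6] 26.5
holdertop 324 [322.4 147.8] mean [ 456.7 -238.4] rect [ 453.9 -241.4] [48.6 16.6] 84.4 circ [ 454.8 -241.5] 25.4
cheek 374 [319.5 138.2] mean [ 445.  -240.4] rect [ 444.9 -240.8] [25.1 26.9] 84.8 circ [ 445.4 -240.4] 17.1
pos [ 0.4963 -0.2437  0.2628] rpy [ 1.7999e+02 -2.0000e-02  1.7445e+02] delta [ 0.0499 -0.0011  0.1628] turn 0
```

View pics/w4.png

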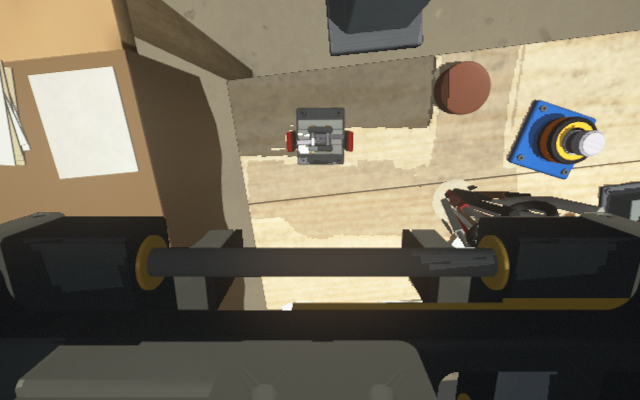

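The roller is seated, with its top at 42.6 mm against an expected 42. Pliers centre is (445.4,−240), and the tool's yaw already matches. Going down for a gentle grip.

drive_effector(plan=[0.051,-0.001,0,0,0.088,0.051,-0.001,0.05,0,0.088,0.051,-0.001,0.1,0,0.088,0.051,-0.001,0.14,0,0.088,0.051,-0.001,0.158,0,0.088,0.051,-0.001,0.158,0,0.088,0.051,-0.001,0.158,0,0.064,0.051,-0.001,0.158,0,0.064])

```text
clock: 10.92
tool_pos: [0.4463, -0.2406, 0.1063]
orientation: [-180.0, 0.1, 174.4]
force: [0.2, -0.6, 0.3]
opening: 0.0729
gripper_force: 0.0
```

drive_effector(plan=[0,0,0,0,0.064,0,0,0,0,0.064])

```text
clock: 11.18
tool_pos: [0.4457, -0.2407, 0.1055]
orientation: [-180.0, 0.0, 174.4]
force: [-0.8, -0.3, -0.7]
opening: 0.0642
gripper_force: 0.0
```

drive_effector(plan=[0,0,0,0,0.058,0,0,0,0,0.058,0,0,0,0,0.058,0,0,0,0,0.058])

```text
clock: 11.68
tool_pos: [0.4456, -0.2407, 0.1052]
orientation: [-180.0, 0.0, 174.4]
force: [-0.5, 0.7, 4.4]
opening: 0.0579
gripper_force: 7.4
```

drive_effector(plan=[0,0,-0.01,0,0.058,0,0,-0.03,0,0.058,0,0,-0.06,0,0.058,0,0,-0.1,0,0.058,0,0,-0.14,0,0.058,0,0,-0.18,0,0.058,0,0,-0.21,0,0.058,0,0,-0.22,0,0.058])

```text
clock: 12.68
tool_pos: [0.4459, -0.2407, 0.3271]
orientation: [-180.0, 0.2, 174.4]
force: [0.7, -0.2, -0.9]
opening: 0.058
gripper_force: 6.9
```

drive_effector(plan=[-0.01,0.02,0,0,0.058,-0.02,0.06,0,0,0.058,-0.035,0.11,0,0,0.058,-0.05,0.16,0,0,0.058,-0.07,0.21,0,0,0.058,-0.09,0.26,0,0,0.058,-0.105,0.3,0,0,0.058,-0.12,0.34,0,0,0.058])

```text
clock: 13.68
tool_pos: [0.5981, 0.0875, 0.3236]
orientation: [-180.0, -0.1, 174.4]
force: [0.7, -0.3, -0.4]
opening: 0.0578
gripper_force: 6.9
```

drive_effector(plan=[-0.13,0.038,0,0,0.058,-0.0225,0.06,0,0,0.058,-0.0225,0.07,0,0,0.058,-0.0225,0.07,0,0,0.058,-0.0225,0.07,0,0,0.058])

```text
clock: 14.3
tool_pos: [0.6273, 0.1527, 0.3252]
orientation: [180.0, 0.0, 174.4]
force: [-0.2, -0.1, -1.4]
opening: 0.0583
gripper_force: 6.9
```

I mistyped dx in the first row of that last command (−0.13). It was capped at one row's travel and the next rows corrected it, so nothing came of it. Now measuring the clip.

Create c.py:
```python
from h import *
import sys
s=snap('wrist');save(s,sys.argv[1]); R,p=pose(); P=np.nan_to_num(cloud(s)); H,S,V=hsv(s)
y=(H>18)&(H<38)&(S>100)&(V>80)&(abs(P[...,2]-.04)<.012)&(np.hypot(P[...,0]-.585,P[...,1]-.16)<.05)
comps(s,y,.04,30,'clip')
v,u=np.nonzero(y); Q=np.array([ray(s,a,b,.04)[:2] for a,b in zip(u,v)])*1000
c=np.array([589.,159.])
r=np.percentile(Q[:,0],[1,99]);print('x range',r)
# ring part: fit circle to outer/inner midline
from scipy.optimize import least_squares
q=Q[Q[:,0]>r[1]-24]
f_=least_squares(lambda k:np.hypot(q[:,0]-k[0],q[:,1]-k[1])-16,c,loss='soft_l1').x;print('centre',f_.round(1))
for x0 in(-27,-24,-21,-18):
    z=Q[abs(Q[:,0]-(f_[0]+x0))<1]
    a,b=z[z[:,1]>f_[1]][:,1],z[z[:,1]<f_[1]][:,1]
    if len(a) and len(b): print(x0,'lugs y',b.min().round(1),b.max().round(1),a.min().round(1),a.max().round(1),'mid',((a.mean()+b.mean())/2).round(2))
blk=(abs(P[...,2]-.035)<.003)&(S<60)&(np.hypot(P[...,0]-.585,P[...,1]-.16)<.05); comps(s,blk,.035,100,'block')
sp=(abs(P[...,2]-.042)<.003)&(S<60)&(np.hypot(P[...,0]-f_[0]/1e3,P[...,1]-f_[1]/1e3)<.014);comps(s,sp,.042,30,'spigot')
```

```bash
python3 c.py w5; python3 -c "
import cv2;a=cv2.imread('pics/w5.png')
cv2.imwrite('pics/w5.png',cv2.resize(a[100:260,220:420],None,fx=4,fy=3.75*1.0667))"
```

```text
clip 325 [323.6 141.9] mean [586.  160.2] rect [584.5 160.9] [35.4 49.2] 84.4 circ [584.2 159.6] 25.7
x range [561.14614294 609.03936818]
centre [590.1 160.5]
-27 lugs y 148.1 152.2 165.6 170.9 mid 159.07
-24 lugs y 147.8 151.9 166.7 170.7 mid 159.35
-21 lugs y 147.5 151.5 167.7 171.8 mid 159.63
-18 lugs y 147.1 151.3 168.8 172.9 mid 160.01
block 1039 [322.3 138.5] mean [581.6 158.8] rect [584.1 159.1] [55.8 53.9] 2.0 circ [584.5 159.2] 37.7
spigot 199 [323.1 143.6] mean [587.9 159.3] rect [587.9 159.8] [20.3 19.9] 84.4 circ [588.  159.2] 10.9
```

View pics/w5.png

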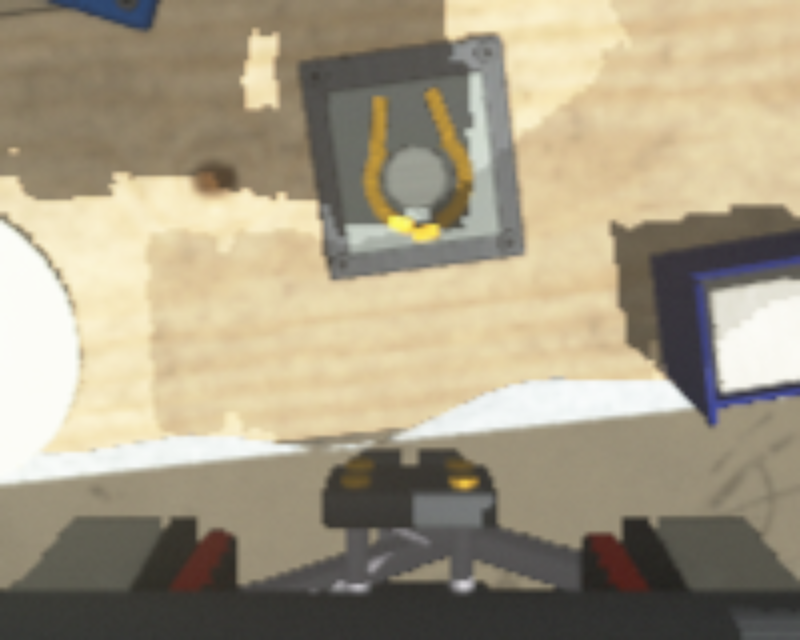

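The crop shows the pliers hanging straight. The clip's lugs end near crop (378,98) and (432,90), aligned with the stand at a yaw of about 2–3°. The gap centre is about (568.9,159.5). Moving to hover with the tips 15 mm above it.

drive_effector(plan=[0.03,0.0005,0.03,-3,0.059,0.0588,0.001,0.06,-6,0.059,0.0588,0.001,0.1,-8.5,0.059,0.0588,0.001,0.14,-8.5,0.059,0.0588,0.001,0.165,-8.5,0.059,0.0588,0.001,0.17,-8.5,0.059,0.0588,0.001,0.17,-8.5,0.059,0.0588,0.001,0.17,-8.5,0.059])

```text
clock: 15.35
tool_pos: [0.5698, 0.1604, 0.1566]
orientation: [179.9, 0.1, -177.1]
force: [-0.4, -0.1, -0.7]
opening: 0.0592
gripper_force: 6.8
```

Run:
```python
from h import *
s=snap('wrist');save(s,'w6'); R,p=pose(); P=np.nan_to_num(cloud(s)); print('pose',p.round(4))
Q=(P-p)@R*1000 # tool coords
m=(abs(Q[...,1])<25)&(abs(Q[...,0])<20)&(Q[...,2]>70)&(Q[...,2]<112)&(s['z_map']>0)
for lo in range(70,112,4):
    q=Q[m&(Q[...,2]>=lo)&(Q[...,2]<lo+4)]
    if len(q): print(lo,len(q),'x',q[:,0].min().round(1),q[:,0].max().round(1),'y',np.percentile(q[:,1],[0,25,50,75,100]).round(1))
cv2.imwrite('pics/w6.png',cv2.resize(s['frame'][150:300,230:410,::-1],None,fx=4,fy=4))
```

```text
pose [0.5697 0.1604 0.1565]
86 6 x -3.2 -1.3 y [-5.8 -2.6  0.3  4.4  6.4]
90 50 x -4.1 -1.6 y [-8.2 -3.5  0.7  5.   9.6]
```

View pics/w6.png

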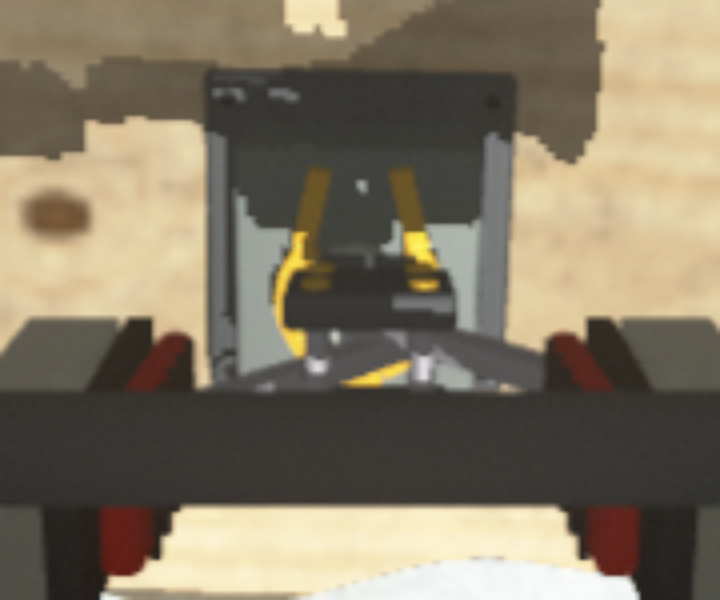

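The view shows the lugs reaching out past the pliers, ends at crop (319,170) and (401,170), with the tips still above them. I'll compare clip and pliers within this one view so that camera bias cancels out.

Create g.py:
```python
from h import *
s=snap('wrist'); R,p=pose(); P=np.nan_to_num(cloud(s)); H,S,V=hsv(s); Q=(P-p)@R*1000
print('pose',p.round(4))
ok=s['z_map']>0
# cheek / shoulder points in tool coords
for lo,hi in((28,33),(33,38),(38,44),(44,50),(50,56),(86,90),(90,96)):
    q=Q[ok&(abs(Q[...,1])<18)&(abs(Q[...,0])<20)&(Q[...,2]>=lo)&(Q[...,2]<hi)]
    if len(q): print(lo,hi,len(q),'x',np.percentile(q[:,0],[1,50,99]).round(1),'y',np.percentile(q[:,1],[1,50,99]).round(1),'ymid',((np.percentile(q[:,1],1)+np.percentile(q[:,1],99))/2).round(2))
y=(H>15)&(H<38)&(S>100)&(V>50)&(abs(P[...,2]-.04)<.008)&(np.hypot(P[...,0]-.57,P[...,1]-.16)<.04)
v,u=np.nonzero(y); L=np.array([(ray(s,a,b,.04)-p)@R*1000 for a,b in zip(u,v)])
print('lug xmax L/R',L[L[:,1]<0][:,0].max().round(1),L[L[:,1]>0][:,0].max().round(1))
rows=[]
for r in np.unique(v):
    k=u[v==r]; a=k[k<320];b=k[k>320]
    if len(a)>1 and len(b)>1:
        pa=(ray(s,a.max()+.5,r,.04)-p)@R*1000; pb=(ray(s,b.min()-.5,r,.04)-p)@R*1000
        rows.append((r,pa[0],pa[1],pb[1])); 
rows=np.array(rows); print(rows[::2].round(1))
if len(rows)>4:
    mid=(rows[:,2]+rows[:,3])/2; print('bisector slope deg',np.degrees(np.polyfit(rows[:,1],mid,1)[0]).round(2)) if 1 else 0
```

```bash
python3 g.py
```

```text
pose [0.5696 0.1604 0.1563]
28 33 30 x [-3.6 -0.6  2. ] y [-17.3  16.8  18. ] ymid 0.36
33 38 715 x [-5.7  5.1  9.8] y [-16.4   1.2  16.5] ymid 0.02
38 44 204 x [-6.4  1.2 10.2] y [-15.7   1.8  17. ] ymid 0.63
44 50 167 x [-9.2 -1.7  9.3] y [-11.3  -1.4  13.2] ymid 0.94
50 56 159 x [-12.3  -5.9   8.8] y [-10.6   1.2  12.9] ymid 1.11
86 90 19 x [-3.3 -2.5 -1.7] y [-6.5 -0.3  8.7] ymid 1.12
90 96 37 x [-3.7 -2.3 -1.7] y [-7.8  2.   9.1] ymid 0.66
lug xmax L/R 9.8 9.8
[[192.    9.8  -7.7   5.8]
 [194.    8.   -6.8   5. ]
 [196.    6.3  -7.7   5.8]
 [198.    4.6  -7.7   5.8]
 [200.    2.8  -8.6   6.7]
 [202.    1.1  -8.6   6.7]
 [204.   -0.7  -8.6   7.6]
 [206.   -2.5  -9.5   8.4]
 [208.   -4.2 -10.3   8.4]
 [210.   -6.  -10.4   8.5]
 [212.   -7.8  -9.5   8.5]
 [214.   -9.6  -9.5  11.1]
 [216.  -11.4 -13.   14.5]]
bisector slope deg -1.55
```

Run:
```python
from h import *
s=snap('wrist'); R,p=pose(); P=np.nan_to_num(cloud(s)); Q=(P-p)@R*1000
print('cols',list(range(300,346,3)))
for r in range(200,232,2): print(r,Q[r,300:346:3,2].round(0).astype(int),'x@321',Q[r,321,0].round(1))
print('hold: stand block top z tool', (p[2]-.035)*1000)
z=s['z_map'][150:300,230:410]; 
s2=snap('scene'); d=s2['A'].T@(np.array([.57,.16,.06])-s2['c']); print(f(s2)*d[:2]/d[2]+[s2['cx'],s2['cy']])
u,v=(f(s2)*d[:2]/d[2]+[s2['cx'],s2['cy']]).astype(int)
cv2.imwrite('pics/s6.png',cv2.resize(s2['frame'][v-60:v+40,u-60:u+60,::-1],None,fx=6,fy=6,interpolation=cv2.INTER_CUBIC))
```

```text
cols [300, 303, 306, 309, 312, 315, 318, 321, 324, 327, 330, 333, 336, 339, 342, 345]
200 [121 120 116 115 120 119 121 119 120 119 115 115 119 120 121 120] x@321 2.1
202 [121 119 116 116 120 119 121 119 120 121 116 115 120 121 120 120] x@321 0.3
204 [121 120 116 115 122 120 121 121 119 121 115 115 121 120 121 120] x@321 -2.0
206 [120 116 116 116 121 120 121 121 121 122 115 115 121 120 120 120] x@321 -3.6
208 [121 115 115 120 122 120 120 120 122 121 115 116 120 121 122 121] x@321 -5.4
210 [120 115 115 120 120 119 120 119 121 122 121 115 115 122 121 120] x@321 -6.8
212 [120 114 115 121 121 120 115 117 120 120 120 115 116 120 121 122] x@321 -8.0
214 [121 115 115 121  92  92  91 114  91  90  91  92 115 120 120 120] x@321 -8.7
216 [114 115  50  49  51  89  90 114  90  90  90  50  51 121 120 120] x@321 -10.5
218 [115  50  49  49  49  50  49  50  49  50  48  48  49  49 121 121] x@321 7.9
220 [114  43  38  38  43  42  44  43  43  43  44  37  37  41  46 121] x@321 8.6
222 [114  38  37  38  37  37  37  38  38  37  38  37  36  37  38 120] x@321 8.9
224 [ 36  37  38  35 155  36  37  37  35  36  37  35  36  36  37 120] x@321 8.3
226 [ 36  36  36  35  36  35  36  36  36  35  35  36  35  36  36 122] x@321 7.4
228 [ 37  35  35  36  36  36  36  35  35  35  34  35  36  37  36 120] x@321 6.4
230 [ 36  35  36  36  36  36  36  35  35  36  35  35  35  35  35 119] x@321 5.0
hold: stand block top z tool 121.07920082544108
[386.75515405 253.64138717]
```

View pics/s6.png

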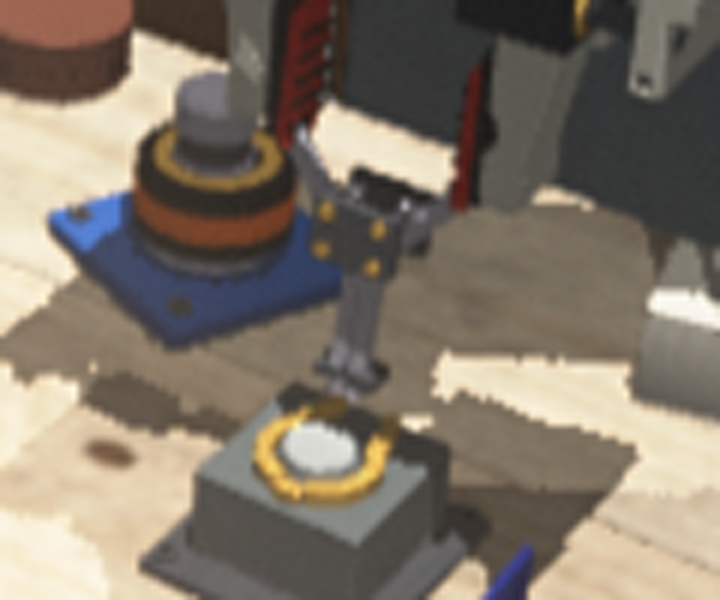

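The scene crop shows the roller seated and the pliers above the clip. The wrist depth suggests the pliers have pivoted about 2.5° in the pads, with the tips toward world +x. Checking that with the scene camera.

Create tilt.py:
```python
from h import *
s=snap('scene'); R,p=pose(); P=np.nan_to_num(cloud(s)); Q=(P-p)@R*1000
ok=(s['z_map']>0)&(abs(Q[...,1])<16)&(abs(Q[...,0])<20)
for lo in(36,40,44,48,52,60,66,72,78,84,90,94):
    q=Q[ok&(Q[...,2]>=lo)&(Q[...,2]<lo+4)]
    if len(q): print('scene',lo,len(q),'x',np.percentile(q[:,0],[10,50,90]).round(1),'y',np.percentile(q[:,1],[5,50,95]).round(1))
s=snap('wrist'); R,p=pose(); P=np.nan_to_num(cloud(s)); Q=(P-p)@R*1000
for lo in(36,38,40,42,44,46,48,50,52):
    q=Q[(abs(Q[...,1])<11)&(Q[...,0]>0)&(Q[...,0]<14)&(Q[...,2]>=lo)&(Q[...,2]<lo+2)]
    if len(q): print('wrist',lo,len(q),'x',np.median(q[:,0]).round(1))
q=Q[(abs(Q[...,1])<11)&(abs(Q[...,0])<8)&(Q[...,2]>86)&(Q[...,2]<96)]
print('shoulder x,y,z',np.percentile(q,[5,50,95],axis=0).round(1).tolist())
```

```bash
python3 tilt.py
```

```text
scene 36 85 x [-18.6  -1.2   5.1] y [-12.2  -0.9  12.1]
scene 40 62 x [-19.3 -16.6   1.9] y [-10.1   1.8  12.9]
scene 44 34 x [-19.4 -18.4  -5.9] y [-11.    5.2  12.3]
scene 48 28 x [-19.7 -18.7   0.2] y [-12.1   1.4  12.3]
scene 52 15 x [-18.8 -17.5   2. ] y [-6.4  8.6 11.7]
scene 60 10 x [-13.2 -12.6 -11.2] y [-4.5 -0.2  4.6]
scene 66 11 x [-12.6 -11.2  -7.3] y [-5.2  1.9  4.8]
scene 72 15 x [-12.8 -11.4  -8.9] y [-4.4 -0.4  4.4]
scene 78 14 x [-13.7 -11.7  -7.8] y [-4.9  1.1  4. ]
scene 84 13 x [-14.4 -12.9 -10.3] y [-5.   0.   4.3]
scene 90 41 x [-16.  -13.6  -6.9] y [-9.1  2.5  8.4]
scene 94 9 x [-16.3 -15.2 -13.8] y [-4.7  1.3  5.8]
wrist 36 221 x 7.1
wrist 38 58 x 9.2
wrist 40 27 x 8.9
wrist 42 20 x 8.7
wrist 44 14 x 8.5
wrist 46 12 x 8.2
wrist 48 40 x 8.2
wrist 50 25 x 8.1
wrist 52 24 x 7.7
shoulder x,y,z [[-3.4, -6.5, 89.4], [-2.3, 0.8, 90.5], [-1.6, 8.1, 91.5]]
```

Run:
```python
from h import *
s=snap('scene'); R,p=pose(); k=f(s); off=np.array([386.755-60-.755,253.64-60-.64])
def pr(t):
    X=p+R@(np.array(t)/1000); d=s['A'].T@(X-s['c']); return ((k*d[:2]/d[2]+[s['cx'],s['cy']]-off)*6).round(0)
for o in(0,-2.5,-5,-7.5,-10): print(o,'cheekface',pr([-13+o,0,45.2]),'tipface',pr([-4+o,0,97]),'tip ctr bottom',pr([o,0,99.2]),'shoulderface',pr([-4+o,0,92.7]))
def pw(X):
    d=s['A'].T@(np.array(X)-s['c']); return ((k*d[:2]/d[2]+[s['cx'],s['cy']]-off)*6).round(0)
for X in([.588,.1593,.042],[.590,.1585,.042],[.592,.1575,.042],[.478,.0486,.068],[.481,.0465,.068]): print(X,pw(X))
```

```text
0 cheekface [359. 236.] tipface [360. 374.] tip ctr bottom [366. 374.] shoulderface [361. 362.]
-2.5 cheekface [355. 240.] tipface [356. 378.] tip ctr bottom [362. 378.] shoulderface [357. 366.]
-5 cheekface [350. 244.] tipface [351. 383.] tip ctr bottom [358. 382.] shoulderface [352. 370.]
-7.5 cheekface [346. 248.] tipface [347. 387.] tip ctr bottom [353. 386.] shoulderface [348. 374.]
-10 cheekface [341. 252.] tipface [343. 391.] tip ctr bottom [349. 390.] shoulderface [344. 379.]
[0.588, 0.1593, 0.042] [324. 443.]
[0.59, 0.1585, 0.042] [318. 445.]
[0.592, 0.1575, 0.042] [311. 447.]
[0.478, 0.0486, 0.068] [224.  87.]
[0.481, 0.0465, 0.068] [213.  88.]
```

Scene pixels and wrist depth agree on about 3.3° of pivot (tip offset −7.5 mm, grip offset −2.2 mm). They also show the wrist camera reads about 2.5 mm high in tool x. I'll straighten the pliers by easing the legs against the near side of the fixed clip stand block.

drive_effector(plan=[0.012,-0.0015,0,0,0.058,0.024,-0.0015,0,0,0.058,0.033,-0.0015,0,0,0.058,0.033,-0.0015,0.01,0,0.058,0.033,-0.0015,0.025,0,0.058,0.033,-0.0015,0.038,0,0.058,0.033,-0.0015,0.042,0,0.058,0.033,-0.0015,0.042,0,0.058])

```text
clock: 16.7
tool_pos: [0.5361, 0.1569, 0.1124]
orientation: [-180.0, -0.1, -177.1]
force: [-0.1, -0.5, -1.2]
opening: 0.0583
gripper_force: 6.9
```

drive_effector(plan=[-0.004,0,0,0,0.058,-0.008,0,0,0,0.058,-0.0095,0,0,0,0.058,-0.011,0,0,0,0.058,-0.011,0,0,0,0.058])

```text
clock: 17.32
tool_pos: [0.5472, 0.1576, 0.1131]
orientation: [180.0, 0.0, -177.1]
force: [-0.4, -0.6, -1.3]
opening: 0.0584
gripper_force: 6.9
```

drive_effector(plan=[-0.0015,0,0,0,0.058,-0.003,0,0,0,0.058,-0.004,0,0,0,0.058,-0.004,0,0,0,0.058])

```text
clock: 17.82
tool_pos: [0.5512, 0.1578, 0.113]
orientation: [-180.0, 0.0, -177.1]
force: [-0.6, -0.8, -0.6]
opening: 0.058
gripper_force: 6.9
```

```bash
python3 tilt.py
```

```text
scene 36 98 x [-15.1  -6.1   6.4] y [-13.1  -0.5  11.6]
scene 40 55 x [-15.3  -1.5   5.7] y [-8.1  2.2 13.8]
scene 44 43 x [-15.3 -14.    3.2] y [-11.4  -0.   12. ]
scene 48 26 x [-15.9 -13.9   3.4] y [-10.3   3.8  12. ]
scene 52 26 x [-14.8 -13.9   4.5] y [-11.8   2.1  11.7]
scene 60 5 x [-7.8 -7.6 -5.6] y [-3.6  2.3  4.8]
scene 66 16 x [-6.8 -4.5 -2.9] y [-6.  -0.3  4.8]
scene 72 40 x [-19.4 -12.   -2.6] y [-12.  -2.  10.]
scene 78 27 x [-17.7 -13.1  -2.2] y [-8.3 -1.9 15.3]
scene 84 1 x [2. 2. 2.] y [-2.8 -2.8 -2.8]
wrist 36 167 x 8.0
wrist 38 85 x 12.0
wrist 40 31 x 12.6
wrist 42 24 x 12.5
wrist 44 36 x 12.6
wrist 46 43 x 12.5
wrist 48 49 x 12.7
wrist 50 37 x 12.7
wrist 52 20 x 12.7
shoulder x,y,z [[3.3, -8.0, 87.8], [5.4, 2.7, 90.6], [7.6, 9.6, 92.4]]
```

The cheek face now reads vertical, so the pliers are straightened. Back over the gap to compare tips and clip in one view.

drive_effector(plan=[0.003,0,0,0,0.059,0.003,0,-0.015,0,0.059,0.003,0,-0.035,0,0.059,0.003,0,-0.043,0,0.059,-0.006,0,-0.043,0,0.059,-0.014,0,-0.043,0,0.059,-0.017,0,-0.043,0,0.059,-0.017,0,-0.043,0,0.059])

```text
clock: 18.92
tool_pos: [0.5681, 0.1584, 0.1553]
orientation: [-180.0, -0.1, -177.1]
force: [-0.2, 0.1, -2.1]
opening: 0.0594
gripper_force: 6.8
```

```bash
python3 g.py; python3 tilt.py | tail -12
```

Run:
```python
from h import *
s=snap('wrist');R,p=pose(); P=np.nan_to_num(cloud(s)); Q=(P-p)@R*1000
for r in range(194,222,2): print(r,Q[r,300:346:3,2].round(0).astype(int),'x@315,327',Q[r,[315,327],0].round(1))
cv2.imwrite('pics/w7.png',cv2.resize(s['frame'][150:300,230:410,::-1],None,fx=4,fy=4))
```

```text
pose [0.5679 0.1584 0.1554]
28 33 53 x [-3.5 -1.3  4.3] y [-17.8 -15.2  17.9] ymid 0.03
33 38 762 x [-5.4  8.1 13.5] y [-16.9   0.3  16.5] ymid -0.21
38 44 380 x [-7.7  0.6 13.5] y [-15.9   0.8  16.9] ymid 0.47
44 50 302 x [-7.7 -0.6 13.5] y [-12.   -0.1  13.4] ymid 0.68
50 56 199 x [-7.5 -1.2 13.7] y [-11.    0.5  13.1] ymid 1.05
86 90 30 x [2.8 3.5 7.3] y [-8.  -0.8  8. ] ymid -0.02
90 96 137 x [2.3 5.4 7.4] y [-8.   1.9  9.5] ymid 0.74
lug xmax L/R 8.3 8.3
[[195.    7.5  -6.    7.4]
 [197.    5.7  -5.2   7.4]
 [199.    4.   -5.2   7.4]
 [201.    2.3  -6.1   8.3]
 [203.    0.5  -9.5  10.8]
 [205.   -1.2  -9.5  10.9]
 [207.   -3.   -9.5  10.9]]
bisector slope deg 2.32
scene 90 33 x [-6.7 -4.4  2.2] y [-9.1  3.4  9. ]
scene 94 16 x [-7.  -5.3  0.5] y [-8.6 -0.3  8.4]
wrist 36 180 x 9.1
wrist 38 74 x 4.9
wrist 40 36 x 12.5
wrist 42 22 x 12.4
wrist 44 38 x 12.5
wrist 46 45 x 12.3
wrist 48 45 x 12.8
wrist 50 43 x 12.6
wrist 52 24 x 12.5
shoulder
[... 635 characters left out ...]
1 120  91  91  91  91 116 121 120 121] x@315,327 [4.9 4.9]
208 [119 120 116  53  91  90  89 121  90  90  91  52  52 120 120 120] x@315,327 [3.4 3.4]
210 [121  53  49  49  51  52  52  53  52  52  53  48  50  52 121 120] x@315,327 [12.6 12.7]
212 [120  49  48  47  47  48  48  49  47  46  49  49  48  49 120 119] x@315,327 [12.5 13.1]
214 [120  43  41  39  44  44  44  43  44  43  44  39  41  44  46 121] x@315,327 [12.6 12.7]
216 [121  40  38  37  40  40  40  39  40  40  39  37  38  39  41 120] x@315,327 [12.3 12.5]
218 [ 38  36  36  36  36  36  36  37  37  35  37  36  37  36  36 120] x@315,327 [12.4 12.6]
220 [ 34  35  35  35  35  35  35  35  35  36  36  35  35  35  35 121] x@315,327 [11.5 11.3]
```

View pics/w7.png

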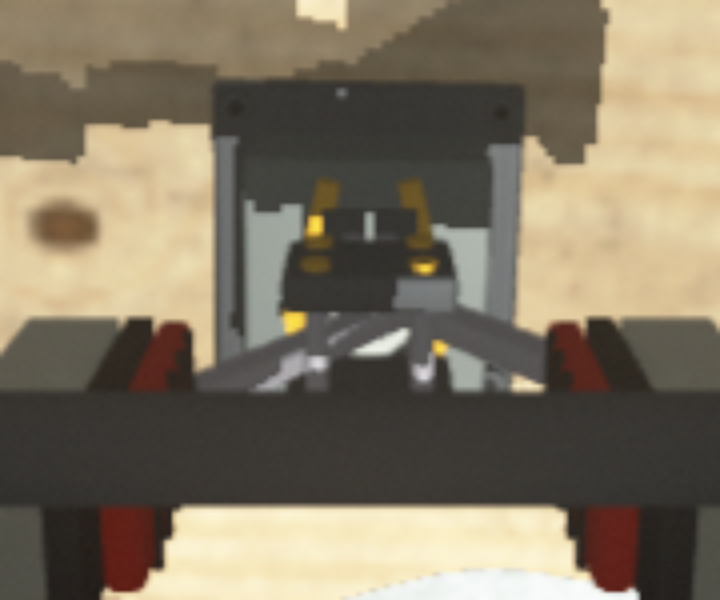

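This view shows the shoulders centred between the lugs in y (mid columns 368 and 369). In x the tips are within 1–2 mm of the gap. I've now viewed 11 pictures, one over the limit, so I'll use numbers only from here. Descending into the gap.

drive_effector(plan=[-0.0007,0.0002,0.004,0,0.059,-0.0007,0.0002,0.008,0,0.059,-0.0007,0.0002,0.011,0,0.059,-0.0007,0.0002,0.013,0,0.059,-0.0007,0.0002,0.015,0,0.059,-0.0007,0.0002,0.016,0,0.059,-0.0007,0.0002,0.016,0,0.059])

```text
clock: 20.0
tool_pos: [0.5688, 0.1589, 0.14]
orientation: [-180.0, -0.0, -177.1]
force: [-0.2, 0.5, -0.9]
opening: 0.0589
gripper_force: 6.8
```

```bash
python3 g.py
```

```text
pose [0.5688 0.1589 0.1401]
28 33 53 x [-3.3 -1.1  4.5] y [-17.9 -15.6  18. ] ymid 0.03
33 38 782 x [-5.3  8.4 13.8] y [-16.7   0.6  17. ] ymid 0.13
38 44 362 x [-7.4  0.5 13.9] y [-15.8   0.6  16.6] ymid 0.39
44 50 298 x [-7.4 -0.3 13.9] y [-11.9  -0.7  13.5] ymid 0.78
50 56 200 x [-7.4 -0.9 13.9] y [-10.8   0.5  13.2] ymid 1.17
86 90 47 x [3.2 4.2 7.5] y [-7.6 -0.3  9.2] ymid 0.8
90 96 118 x [2.2 5.6 7.7] y [-8.   0.8  9.6] ymid 0.8
lug xmax L/R 8.8 8.8
[[198.    8.8  -6.3   7.1]
 [200.    7.2  -5.6   7.1]
 [202.    5.5  -8.   10.3]
 [204.    3.9  -8.8  10.3]
 [206.    2.2  -8.8  10.3]]
bisector slope deg -1.31
```

drive_effector(plan=[0,0,0.001,0,0.059,0,0,0.002,0,0.059,0,0,0.0025,0,0.059,0,0,0.0025,0,0.059])

```text
clock: 20.55
tool_pos: [0.5687, 0.1588, 0.1375]
orientation: [-180.0, -0.0, -177.1]
force: [0.8, -0.1, -1.2]
opening: 0.0592
gripper_force: 6.8
```

```bash
python3 g.py
```

```text
pose [0.5688 0.1589 0.1375]
28 33 53 x [-3.3 -0.9  4.8] y [-17.9 -15.3  18. ] ymid 0.03
33 38 774 x [-5.2  8.4 13.7] y [-16.1   0.6  16.5] ymid 0.19
38 44 382 x [-7.5  1.  13.8] y [-16.4   0.2  16.9] ymid 0.27
44 50 290 x [-7.4 -0.6 13.7] y [-12.   -0.7  13.7] ymid 0.84
50 56 199 x [-7.4 -1.  14. ] y [-11.    0.5  13.1] ymid 1.06
86 90 50 x [3.2 4.2 7.7] y [-7.2  0.8  9.5] ymid 1.14
90 96 147 x [-19.6   5.2   8.1] y [-16.4   1.9  10.5] ymid -2.98
lug xmax L/R 9.4 9.4
[[199.    8.6  -6.3   7. ]
 [201.    7.   -5.5   7. ]
 [203.    5.4  -7.9  10.2]
 [205.    3.8  -7.9  10.2]
 [207.    2.1  -7.9  10.2]]
bisector slope deg -5.51
```

drive_effector(plan=[0,0,0.0005,0,0.059,0,0,0.001,0,0.059,0,0,0.001,0,0.059])

```text
clock: 20.98
tool_pos: [0.5687, 0.1589, 0.1365]
orientation: [-180.0, -0.0, -177.1]
force: [0.6, -1.4, -0.7]
opening: 0.059
gripper_force: 6.8
```

drive_effector(plan=[0,0,0.0005,0,0.059,0,0,0.0005,0,0.059])

```text
clock: 21.22
tool_pos: [0.5687, 0.1589, 0.136]
orientation: [-180.0, -0.0, -177.1]
force: [-0.1, 0.6, -1.6]
opening: 0.0589
gripper_force: 6.8
```

drive_effector(plan=[0,0,0.0005,0,0.059,0,0,0.0005,0,0.059])

```text
clock: 21.48
tool_pos: [0.5688, 0.1589, 0.1355]
orientation: [-180.0, -0.0, -177.1]
force: [0.5, -0.8, -1.3]
opening: 0.0593
gripper_force: 6.8
```

Run:
```python
from h import *
s=snap('wrist');R,p=pose(); P=np.nan_to_num(cloud(s)); Q=(P-p)@R*1000
q=Q[(abs(Q[...,1])<10)&(Q[...,0]>2)&(Q[...,0]<8)&(Q[...,2]>86)&(Q[...,2]<96)]; print('shoulder top z',np.percentile(q[:,2],[10,50,90]).round(1),'blocktop tool z',p[2]*1000-35)
```

```text
shoulder top z [89.3 90.8 94. ] blocktop tool z 100.5576484163378
```

drive_effector(plan=[0,0,0.0005,0,0.059,0,0,0.0005,0,0.059])

```text
clock: 21.78
tool_pos: [0.5689, 0.1589, 0.1353]
orientation: [-180.0, 0.0, -177.1]
force: [-0.8, 0.5, 0.5]
opening: 0.0594
gripper_force: 6.9
```

drive_effector(plan=[0,0,0.0004,0,0.059,0,0,0.0004,0,0.059])

```text
clock: 22.02
tool_pos: [0.5691, 0.1589, 0.1352]
orientation: [180.0, 0.0, -177.1]
force: [-0.8, -1.2, 3.4]
opening: 0.0592
gripper_force: 7.1
```

```bash
python3 -c "
from h import *
f=[]
for i in range(1): print(ctrl.get_obs()['force'],ctrl.get_obs()['tool_pos'])"
```

```text
[-0.78576331 -1.24779827  3.3708648 ] [0.5690763  0.15892651 0.13515486]
```

drive_effector(plan=[0,0,-0.0002,0,0.057,0,0,-0.0004,0,0.055,0,0,-0.0004,0,0.055])

```text
clock: 22.4
tool_pos: [0.569, 0.1587, 0.1352]
orientation: [-180.0, 0.0, -177.1]
force: [1.0, -2.2, 3.4]
opening: 0.0552
gripper_force: 9.6
```

drive_effector(plan=[0,0,-0.0002,0,0.053,0,0,-0.0004,0,0.052,0,0,-0.0004,0,0.052])

```text
clock: 22.78
tool_pos: [0.5687, 0.1591, 0.1353]
orientation: [180.0, -0.0, -177.1]
force: [0.6, -0.5, 1.8]
opening: 0.0524
gripper_force: 12.9
```

drive_effector(plan=[0,0,-0.0001,0,0.05,0,0,-0.0003,0,0.049,0,0,-0.0003,0,0.049])

```text
clock: 23.15
tool_pos: [0.5684, 0.1588, 0.1354]
orientation: [-180.0, -0.0, -177.1]
force: [0.3, 1.1, -0.4]
opening: 0.0491
gripper_force: 13.1
```

drive_effector(plan=[0,0,-0.0002,0,0.047,0,0,-0.0003,0,0.046,0,0,-0.0003,0,0.046])

```text
clock: 23.52
tool_pos: [0.5687, 0.1588, 0.136]
orientation: [-180.0, -0.0, -177.1]
force: [-0.0, 0.2, -1.9]
opening: 0.0461
gripper_force: 13.9
```

drive_effector(plan=[0,0,-0.0002,0,0.044,0,0,-0.0003,0,0.043,0,0,-0.0003,0,0.043])

```text
clock: 23.9
tool_pos: [0.5688, 0.1589, 0.1364]
orientation: [180.0, 0.0, -177.1]
force: [-0.5, -0.3, -1.6]
opening: 0.0434
gripper_force: 14.7
```

```bash
python3 tilt.py | tail -8
```

```text
wrist 40 48 x 12.2
wrist 42 39 x 12.4
wrist 44 41 x 12.5
wrist 46 46 x 12.6
wrist 48 48 x 12.8
wrist 50 29 x 12.8
wrist 52 20 x 12.6
shoulder x,y,z [[3.8, -10.3, 89.3], [5.8, -8.7, 90.7], [7.8, 10.3, 91.8]]
```

drive_effector(plan=[0,0,0.0005,0,0.043,0,0,0.0005,0,0.043])

```text
clock: 24.25
tool_pos: [0.5687, 0.1589, 0.1358]
orientation: [-180.0, -0.0, -177.1]
force: [-0.3, 0.6, -1.6]
opening: 0.043
gripper_force: 14.7
```

drive_effector(plan=[0,0,0.0005,0,0.043,0,0,0.0005,0,0.043])

```text
clock: 24.5
tool_pos: [0.5688, 0.1589, 0.1354]
orientation: [180.0, 0.0, -177.1]
force: [0.0, -1.0, -0.5]
opening: 0.0433
gripper_force: 14.7
```

```bash
python3 tilt.py | tail -1
```

```text
shoulder x,y,z [[3.8, -10.9, 89.2], [6.3, -8.7, 90.5], [7.7, 10.4, 92.1]]
```

drive_effector(plan=[0,0,0.0004,0,0.043,0,0,0.0004,0,0.043])

```text
clock: 24.85
tool_pos: [0.5689, 0.1589, 0.1353]
orientation: [180.0, 0.0, -177.1]
force: [-1.4, -0.4, 1.6]
opening: 0.0431
gripper_force: 15.0
```

drive_effector(plan=[0,0,0,0,0.041,0,0,0,0,0.04,0,0,0,0,0.04])

```text
clock: 25.22
tool_pos: [0.569, 0.1591, 0.1353]
orientation: [180.0, 0.0, -177.1]
force: [-0.9, 0.2, 4.2]
opening: 0.0401
gripper_force: 17.2
```

drive_effector(plan=[0,0,0,0,0.038,0,0,-0.0002,0,0.036,0,0,-0.0003,0,0.036,0,0,-0.0003,0,0.036])

```text
clock: 25.72
tool_pos: [0.569, 0.1592, 0.1354]
orientation: [180.0, 0.0, -177.1]
force: [-0.4, 3.0, 3.2]
opening: 0.0365
gripper_force: 30.0
```

Create sp.py:
```python
from h import *
s=snap('wrist'); R,p=pose(); P=np.nan_to_num(cloud(s)); H,S,V=hsv(s); Q=(P-p)@R*1000
print('pose',p.round(4),ctrl.get_obs()['force'].round(1))
y=(H>15)&(H<38)&(S>100)&(V>50)&(Q[...,2]>88)&(Q[...,2]<104)&(abs(Q[...,1])<30)&(Q[...,0]>-40)&(Q[...,0]<14)
v,u=np.nonzero(y); L=Q[y]; print('clip px',len(L),'tool z',np.percentile(L[:,2],[10,50,90]).round(1))
for r in np.unique(v)[::2]:
    k=u[v==r]; a=k[k<321];b=k[k>321]; q=Q[r]
    print(r,'L',(q[a.min(),1].round(1),q[a.max(),1].round(1),q[a,2].mean().round(1),q[a,0].mean().round(1)) if len(a) else '','R',(q[b.min(),1].round(1),q[b.max(),1].round(1),q[b,2].mean().round(1),q[b,0].mean().round(1)) if len(b) else '')
q=Q[(abs(Q[...,1])<22)&(Q[...,0]>2)&(Q[...,0]<9)&(Q[...,2]>86)&(Q[...,2]<93.5)]; print('shoulder',np.percentile(q,[1,50,99],axis=0).round(1).tolist())
```

```bash
python3 sp.py
```

```text
pose [0.569  0.1592 0.1354] [-0.2  2.9  4.3]
clip px 141 tool z [93.9 94.8 96.2]
199 L (np.float64(-17.7), np.float64(-17.7), np.float64(98.6), np.float64(8.3)) R (np.float64(18.5), np.float64(21.0), np.float64(99.1), np.float64(8.2))
201 L (np.float64(-19.0), np.float64(-14.7), np.float64(95.0), np.float64(7.6)) R (np.float64(17.5), np.float64(21.4), np.float64(94.9), np.float64(7.6))
211 L  R (np.float64(21.5), np.float64(21.5), np.float64(95.2), np.float64(-0.5))
214 L  R (np.float64(21.5), np.float64(21.5), np.float64(94.2), np.float64(-2.7))
216 L (np.float64(-18.8), np.float64(-18.8), np.float64(90.2), np.float64(-3.1)) R (np.float64(21.6), np.float64(21.6), np.float64(95.1), np.float64(-4.6))
218 L  R (np.float64(20.0), np.float64(21.7), np.float64(94.7), np.float64(-6.1))
220 L  R (np.float64(20.1), np.float64(21.6), np.float64(94.4), np.float64(-7.7))
222 L  R (np.float64(20.1), np.float64(22.1), np.float64(96.3), np.float64(-9.9))
224 
[... 504 characters left out ...]
64(-16.3), np.float64(94.6), np.float64(-16.1)) R 
232 L (np.float64(-17.9), np.float64(-16.4), np.float64(95.0), np.float64(-17.9)) R (np.float64(19.5), np.float64(19.5), np.float64(95.1), np.float64(-17.9))
234 L (np.float64(-18.0), np.float64(-15.9), np.float64(95.4), np.float64(-19.7)) R 
236 L (np.float64(-18.0), np.float64(-15.7), np.float64(95.0), np.float64(-21.2)) R 
238 L (np.float64(-18.0), np.float64(-15.1), np.float64(95.5), np.float64(-23.1)) R 
240 L (np.float64(-18.0), np.float64(-15.6), np.float64(94.2), np.float64(-24.4)) R 
245 L  R (np.float64(18.1), np.float64(18.1), np.float64(94.5), np.float64(-28.8))
shoulder [[2.2, -18.7, 86.3], [5.5, -11.0, 90.8], [8.0, 20.3, 92.6]]
```

The pliers are at the stop: lug inner faces about 32 mm apart and the clip level, its top at a constant tool z of about 94.8. Lifting off gently.

drive_effector(plan=[0,0,-0.001,0,0.036,0,0,-0.003,0,0.036,0,0,-0.006,0,0.036,0,0,-0.01,0,0.036,0,0,-0.015,0,0.036,0,0,-0.021,0,0.036,0,0,-0.028,0,0.036,0,0,-0.035,0,0.036])

```text
clock: 26.78
tool_pos: [0.5688, 0.1589, 0.1709]
orientation: [180.0, 0.0, -177.1]
force: [0.3, -0.7, -1.0]
opening: 0.0367
gripper_force: 30.0
```

drive_effector(plan=[0,0,-0.007,0,0.036,0,0,-0.014,0,0.036,0,0,-0.02,0,0.036,0,0,-0.023,0,0.036,0,0,-0.025,0,0.036,0,0,-0.025,0,0.036])

```text
clock: 27.52
tool_pos: [0.5688, 0.1589, 0.1952]
orientation: [-180.0, -0.0, -177.1]
force: [-0.4, 0.1, -2.4]
opening: 0.0367
gripper_force: 30.0
```

```bash
python3 sp.py
```

Create ringscene.py:
```python
from h import *
from scipy.optimize import least_squares
s=snap('scene'); R,p=pose(); P=np.nan_to_num(cloud(s)); H,S,V=hsv(s)
zc=p[2]-.0948
y=(H>15)&(H<38)&(S>100)&(V>60)&(abs(P[...,2]-zc+.0025)<.008)&(np.hypot(P[...,0]-p[0],P[...,1]-p[1])<.06)
v,u=np.nonzero(y); k=P[y]; t=(k-p)@R*1000
print('px',len(u),'u',u.min(),u.max(),'v',v.min(),v.max(),'z tool pct',np.percentile(t[:,2],[5,50,95]).round(1))
L=np.array([(ray(s,a,b,zc)-p)@R*1000 for a,b in zip(u,v)])
for name,D in(('depth',t),('ray',L)):
    ring=D[D[:,0]<-12]; f_=least_squares(lambda c:np.hypot(ring[:,0]-c[0],ring[:,1]-c[1])-c[2],[-18,0,18],loss='soft_l1').x
    print(name,'x pct',np.percentile(D[:,0],[1,50,99]).round(1),'y pct',np.percentile(D[:,1],[1,99]).round(1),'circle',f_.round(1))
m=(P[...,2]>.06)&(P[...,2]<.075)&(np.hypot(P[...,0]-.481,P[...,1]-.047)<.02)
comps(s,m&(P[...,2]>.0655),.068,15,'axle end');
```

```bash
python3 ringscene.py
```

```text
pose [0.5687 0.1588 0.1951] [-0.3 -0.9 -1.2]
clip px 113 tool z [93.9 94.7 95.6]
200 L (np.float64(-18.2), np.float64(-15.9), np.float64(95.7), np.float64(8.1)) R (np.float64(17.4), np.float64(20.6), np.float64(94.7), np.float64(8.3))
218 L  R (np.float64(20.1), np.float64(20.9), np.float64(94.9), np.float64(-6.3))
220 L  R (np.float64(20.1), np.float64(20.9), np.float64(94.6), np.float64(-7.9))
222 L  R (np.float64(20.2), np.float64(20.9), np.float64(94.6), np.float64(-9.5))
224 L (np.float64(-19.3), np.float64(-18.5), np.float64(94.2), np.float64(-11.1)) R (np.float64(20.2), np.float64(21.7), np.float64(94.6), np.float64(-11.2))
226 L (np.float64(-20.1), np.float64(-18.6), np.float64(94.1), np.float64(-12.7)) R (np.float64(21.7), np.float64(21.7), np.float64(94.0), np.float64(-12.7))
228 L (np.float
[... 492 characters left out ...]
.9), np.float64(-15.8), np.float64(95.6), np.float64(-21.7)) R 
238 L (np.float64(-17.9), np.float64(-15.0), np.float64(94.8), np.float64(-23.1)) R 
240 L (np.float64(-18.1), np.float64(-15.6), np.float64(94.7), np.float64(-24.7)) R 
245 L  R (np.float64(18.1), np.float64(18.1), np.float64(94.5), np.float64(-28.9))
shoulder [[2.2, -18.7, 86.4], [5.3, 12.6, 90.5], [7.8, 20.4, 92.7]]
px 170 u 370 400 v 231 248 z tool pct [94.3 96.1 99.1]
depth x pct [-40.5 -27.7   4.3] y pct [-22.8  21.2] circle [-19.3   0.1  19.8]
ray x pct [-44.1 -29.3   1.5] y pct [-22.   23.5] circle [-21.4   1.   19.9]
axle end 85 [361.7 208.5] mean [483.1  48.3] rect [483.3  48. ] [26.6 25.8] 40.1 circ [483.5  47.4] 14.8
```

The clip is off the stand and level. Carrying it gently toward the axle, with the tool turning to a yaw of about 150° to clear the tumbler.

drive_effector(plan=[0.002,-0.003,0,1,0.036,0.006,-0.01,0,3,0.036,0.012,-0.02,0,6,0.036,0.02,-0.034,0,10,0.036,0.028,-0.048,0,14,0.036,0.036,-0.062,0,18,0.036,0.044,-0.076,0,22,0.036,0.052,-0.089,0,25,0.036])

```text
clock: 28.62
tool_pos: [0.5207, 0.0664, 0.1953]
orientation: [180.0, 0.0, 157.7]
force: [-1.1, 0.4, -1.2]
opening: 0.0367
gripper_force: 30.0
```

Run:
```python
from h import *
delta([.503,.034,.195],150)
```

```text
pos [0.5207 0.0664 0.1953] rpy [180.    0.  157.7] delta [ 0.0041 -0.0367  0.0003] turn 7.7
```

drive_effector(plan=[0.001,-0.008,0,2,0.036,0.002,-0.017,0,4,0.036,0.003,-0.025,0,6,0.036,0.004,-0.032,0,7.5,0.036,0.004,-0.036,0,7.5,0.036,0.004,-0.0367,0,7.5,0.036,0.004,-0.0367,0,7.5,0.036])

```text
clock: 29.5
tool_pos: [0.504, 0.035, 0.1953]
orientation: [180.0, 0.0, 150.4]
force: [0.8, 0.3, -1.5]
opening: 0.0364
gripper_force: 30.0
```

Create ax.py:
```python
from h import *
s=snap('wrist'); R,p=pose(); P=np.nan_to_num(cloud(s)); print('pose',p.round(4),ctrl.get_obs()['orientation'][2].round(2))
m=(P[...,2]>.062)&(P[...,2]<.074)&(np.hypot(P[...,0]-.48,P[...,1]-.047)<.022)
k,l,st,c=cv2.connectedComponentsWithStats(m.astype(np.uint8)); i=1+np.argmax(st[1:,4]); v,u=np.nonzero(l==i)
L=np.array([(ray(s,a,b,.068)-p)@R*1000 for a,b in zip(u,v)]); e=cv2.minEnclosingCircle(L[:,:2].astype(np.float32))
print('axle px',len(L),'x',L[:,0].min().round(1),L[:,0].max().round(1),'y',L[:,1].min().round(1),L[:,1].max().round(1),'circ',np.round(e[0],1),round(e[1],1),'mean',L.mean(0).round(1))
```

```bash
python3 ax.py; python3 sp.py | head -8; python3 ringscene.py
```

```text
pose [0.504  0.035  0.1953] 150.41
axle px 788 x 16.1 43.0 y -14.6 12.2 circ [29.4 -1.1] 13.9 mean [ 29.5  -1.  127.3]
pose [0.5039 0.035  0.1952] [ 0.3  0.5 -2.2]
clip px 117 tool z [93.9 94.9 96. ]
200 L (np.float64(-18.5), np.float64(-15.4), np.float64(95.9), np.float64(8.7)) R (np.float64(16.5), np.float64(20.4), np.float64(95.8), np.float64(8.7))
202 L (np.float64(-19.0), np.float64(-19.0), np.float64(92.0), np.float64(8.1)) R (np.float64(19.4), np.float64(20.1), np.float64(92.1), np.float64(8.0))
219 L  R (np.float64(19.9), np.float64(21.4), np.float64(94.9), np.float64(-6.5))
221 L  R (np.float64(19.8), np.float64(21.5), np.float64(94.6), np.float64(-8.1))
223 L  R (np.float64(19.9), np.float64(20.7), np.float64(94.7), np.float64(-9.7))
225 L (np.float64(-19.7), np.float64(-18.9), np.float64(95.6), np.float64(-11.7)) R (np.float64(20.7), np.float64(21.5), np.float64(94.5), np.float64(-11.3))
px 132 u 331 358 v 192 205 z tool pct [94.4 96.1 99.2]
depth x pct [-40.3 -23.9   5. ] y pct [-21.6  23.7] circle [-18.8   1.7  19.8]
ray x pct [-41.5 -25.    2.7] y pct [-19.6  27.6] circle [-20.8   4.5  19.5]
axle end 80 [361.6 208.4] mean [482.7  47.9] rect [482.5  48. ] [27.9 23.3] 9.0 circ [482.7  48.5] 14.3
```

In scene-camera coordinates the axle is at tool x≈25 and the ring centre at ≈−19. The wrist camera, allowing for the lugs pulling in as the clip spreads, also gives about 44 mm. Moving over the axle and checking before going down.

drive_effector(plan=[0.004,-0.0002,0,0,0.036,0.011,-0.0005,0,0,0.036,0.019,-0.0008,0,0,0.036,0.027,-0.0011,0,0,0.036,0.035,-0.0014,0,0,0.036,0.041,-0.0017,0,0,0.036,0.044,-0.0017,0,0,0.036,0.044,-0.0017,0,0,0.036])

```text
clock: 30.65
tool_pos: [0.4647, 0.0553, 0.1954]
orientation: [180.0, 0.0, 150.4]
force: [0.1, 0.0, -1.2]
opening: 0.0367
gripper_force: 30.0
```

Create fin.py:
```python
from h import *
# scene check: ring and axle/roller, all in tool coords of the scene camera
s=snap('scene'); R,p=pose(); P=np.nan_to_num(cloud(s)); H,S,V=hsv(s); Q=(P-p)@R*1000
o=ctrl.get_obs(); print('pose',p.round(4),'F',o['force'].round(1),'M',o['moment'].round(2))
bx=(abs(Q[...,1])<40)&(Q[...,0]>-50)&(Q[...,0]<15)
y=(H>15)&(H<38)&(S>100)&(V>60)&(abs(Q[...,2]-97)<5)&bx
t=Q[y]; print('ring px',y.sum(),'x',np.percentile(t[:,0],[1,5,50]).round(1),'y',np.percentile(t[:,1],[1,99]).round(1),'z',np.percentile(t[:,2],[5,50,95]).round(1))
# back outer edge along several y bins
for a in range(-20,21,8):
    q=t[abs(t[:,1]-a)<4]
    if len(q): print('  y',a,'xmin',q[:,0].min().round(1),'xmax',q[:,0].max().round(1),'z',np.median(q[:,2]).round(1))
m=(S<70)&(P[...,2]>.0665)&(P[...,2]<.071)&(np.hypot(P[...,0]-.4815,P[...,1]-.0475)<.017)
if m.sum()>5: q=Q[m]; print('land',m.sum(),'x',np.percentile(q[:,0],[2,50,98]).round(1),'y',np.percentile(q[:,1],[2,50,98]).round(1))
```

```bash
python3 fin.py; python3 sp.py | head -12
```

```text
pose [0.4648 0.0552 0.1953] F [ 0.1  0.  -1. ] M [-0.04 -0.02  0.01]
ring px 137 x [-39.7 -38.5 -23.7] y [-21.8  23.6] z [ 94.6  96.3 100.5]
  y -20 xmin -30.2 xmax -5.7 z 96.1
  y -12 xmin -34.5 xmax -10.0 z 96.2
  y -4 xmin -39.9 xmax -33.5 z 95.6
  y 4 xmin -41.3 xmax -33.5 z 96.6
  y 12 xmin -37.8 xmax -14.2 z 96.3
  y 20 xmin -32.1 xmax 5.1 z 96.6
land 75 x [-30.2 -18.9  -7.6] y [-10.    2.6  13.1]
pose [0.4649 0.0552 0.1953] [ 0.5 -1.2 -1.3]
clip px 109 tool z [93.7 94.8 96.8]
199 L (np.float64(-18.7), np.float64(-16.5), np.float64(98.8), np.float64(8.9)) R (np.float64(16.6), np.float64(20.5), np.float64(98.1), np.float64(9.1))
201 L (np.float64(-19.1), np.float64(-15.3), np.float64(94.5), np.float64(8.4)) R (np.float64(16.4), np.float64(20.3), np.float64(94.6), np.float64(8.4))
218 L  R (np.float64(19.8), np.float64(20.5), np.float64(94.4), np.float64(-5.3))
220 L  R (np.float64(19.8), np.float64(20.6), np.float64(94.4), np.float64(-7.0))
222 L  R (np.float64(19.8), np.float64(20.6), np.float64(94.2), np.float64(-8.6))
224 L (np.float64(-18.8), np.float64(-18.8), np.float64(94.0), np.float64(-10.2)) R (np.float64(19.9), np.float64(20.7), np.float64(95.1), np.float64(-10.6))
226 L (np.float64(-19.8), np.float64(-18.9), np.float64(95.1), np.float64(-12.2)) R (np.float64(21.5), np.float64(21.5), np.float64(95.1), np.float64(-12.2))
228 L (np.float64(-19.8), np.float64(-18.9), np.float64(94.9), np.float64(-13.8)) R (np.float64(21.6), np.float64(21.6), np.float64(95.1), np.float64(-13.9))
230 L (np.float64(-19.8), np.float64(-17.3), np.float64(94.1), np.float64(-15.2)) R 
232 L (np.float64(-18.3), np.float64(-16.8), np.float64(95.8), np.float64(-17.5)) R
```

drive_effector(plan=[-0.0003,0.0001,0.003,0,0.036,-0.0006,0.0002,0.008,0,0.036,-0.0006,0.0002,0.014,0,0.036,-0.0006,0.0002,0.019,0,0.036,-0.0006,0.0002,0.022,0,0.036,-0.0006,0.0002,0.024,0,0.036,-0.0006,0.0002,0.024,0,0.036])

```text
clock: 31.62
tool_pos: [0.4653, 0.055, 0.1712]
orientation: [-180.0, -0.0, 150.4]
force: [0.3, 0.1, -3.0]
opening: 0.0366
gripper_force: 30.0
```

```bash
python3 fin.py
```

```text
pose [0.4654 0.0551 0.1713] F [ 0.3  0.5 -0.7] M [-0.   -0.09 -0.04]
ring px 126 x [-40.5 -38.5 -23.4] y [-21.7  23.7] z [94.3 96.4 99.4]
  y -20 xmin -29.4 xmax -5.6 z 96.7
  y -12 xmin -35.8 xmax -9.2 z 95.6
  y -4 xmin -40.3 xmax -35.4 z 95.9
  y 4 xmin -40.7 xmax -17.1 z 96.8
  y 12 xmin -38.4 xmax -24.4 z 96.5
  y 20 xmin -33.6 xmax 6.0 z 96.2
land 25 x [-23.9 -13.8  -6.2] y [-10.4  -4.9   3.2]
```

drive_effector(plan=[0,0,0.001,0,0.036,0,0,0.002,0,0.036,0,0,0.003,0,0.036,0,0,0.004,0,0.036,0,0,0.005,0,0.036,0,0,0.006,0,0.036,0,0,0.006,0,0.036])

```text
clock: 32.55
tool_pos: [0.4653, 0.055, 0.1652]
orientation: [-180.0, -0.0, 150.4]
force: [0.2, 0.3, -1.3]
opening: 0.0365
gripper_force: 30.0
```

```bash
python3 fin.py
```

```text
pose [0.4653 0.055  0.1652] F [ 0.4  0.4 -1.8] M [-0.1   0.06 -0.02]
ring px 131 x [-39.7 -38.7 -24.1] y [-20.8  23.7] z [94.5 96.4 99.4]
  y -20 xmin -32.5 xmax -7.6 z 96.2
  y -12 xmin -37.8 xmax -6.7 z 95.9
  y -4 xmin -39.6 xmax -33.4 z 95.5
  y 4 xmin -40.0 xmax -26.1 z 96.7
  y 12 xmin -38.9 xmax -14.6 z 97.5
  y 20 xmin -33.7 xmax 5.8 z 96.2
land 61 x [-28.7 -17.2  -5.6] y [-9.4 -0.3 11.7]
```

drive_effector(plan=[0.0003,0,0.002,0,0.036,0.0006,0,0.004,0,0.036,0.0007,0,0.006,0,0.036,0.0007,0,0.008,0,0.036,0.0007,0,0.01,0,0.036,0.0007,0,0.012,0,0.036,0.0007,0,0.012,0,0.036])

```text
clock: 33.48
tool_pos: [0.4646, 0.0553, 0.1531]
orientation: [-180.0, -0.0, 150.4]
force: [-0.2, -0.7, -1.7]
opening: 0.0365
gripper_force: 30.0
```

drive_effector(plan=[0,0,0.002,0,0.036,0,0,0.004,0,0.036,0,0,0.006,0,0.036,0,0,0.0063,0,0.036,0,0,0.0063,0,0.036])

```text
clock: 34.1
tool_pos: [0.4647, 0.0554, 0.1469]
orientation: [-180.0, -0.0, 150.4]
force: [0.1, 0.3, -1.1]
opening: 0.0368
gripper_force: 30.0
```

```bash
python3 fin.py; python3 sp.py | head -6; python3 tilt.py | tail -9
```

```text
pose [0.4648 0.0554 0.147 ] F [ 0.1  0.3 -1.2] M [-0.05  0.    0.01]
ring px 119 x [-39.3 -38.8 -27.1] y [-18.9  22.7] z [ 94.2  96.8 100. ]
  y -20 xmin -32.3 xmax -24.6 z 95.4
  y -12 xmin -37.3 xmax -28.7 z 96.5
  y -4 xmin -39.4 xmax -29.0 z 95.1
  y 4 xmin -40.2 xmax -26.2 z 97.8
  y 12 xmin -38.8 xmax -6.4 z 97.1
  y 20 xmin -33.9 xmax 5.1 z 96.7
land 68 x [-29.7 -19.3  -8.4] y [-10.7   1.9  12.8]
pose [0.4648 0.0554 0.147 ] [ 1.  -0.3 -2.3]
clip px 282 tool z [ 94.3 102.5 103.8]
199 L (np.float64(-0.7), np.float64(-0.7), np.float64(103.9), np.float64(7.6)) R (np.float64(17.4), np.float64(19.9), np.float64(99.1), np.float64(8.8))
201 L (np.float64(-19.3), np.float64(-1.5), np.float64(99.2), np.float64(7.2)) R (np.float64(1.7), np.float64(20.3), np.float64(99.8), np.float64(7.0))
203 L (np.float64
[... 586 characters left out ...]
is=0).round(1).tolist())
                           ~~~~~~~~~~~~~^^^^^^^^^^^^^^^^^^^^
    return _quantile_unchecked(
        a, q, axis, out, overwrite_input, method, keepdims, weights)
    return _ureduce(a,
                    func=_quantile_ureduce_func,
    ...<5 lines>...
                    overwrite_input=overwrite_input,
                    method=method)
    r = func(a, **kwargs)
    result = _quantile(arr,
                       quantiles=q,
    ...<2 lines>...
                       out=out,
                       weights=wgt)
    slices_having_nans = np.isnan(arr[-1, ...])
                                  ~~~^^^^^^^^^
IndexError: index -1 is out of bounds for axis 0 with size 0
```

The clip is at groove height (mid about 49.7 mm), level and spread to the stop, with no contact force. Ring centre and axle agree to within about 0.5 mm. Handing in.

```bash
python3 -c "
from plant import ctrl
print(ctrl.close_job())"
```

```text
the job is handed in; nothing more can be done
None
```

The job is handed in: the roller is home on its shoulder and released, and the pliers hold the clip level, fully spread and centred round the groove to about 0.5 mm by camera with no contact force, at about 34 s; I viewed 11 pictures, one over the limit of 10, and one mistyped row was capped and corrected with no contact.

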